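Fetch the keyed spice box from behind the things on the lazy susan

ROBOT

A 6-joint arm with a two-finger parallel gripper is mounted at the origin on the work surface. World frame = base frame: x ahead of the robot, y to its left, z up, the work surface at z = 0. Lengths are in mm, angles in rad, forces in N, time in s.
With the tool pointing down it reaches from about 375 to 900 mm from the base axis. Payload 3.1 kg.
Tool frame: the origin (TCP) lies on the centre line of the jaws, within the pads' length; the fingertips stand 11 mm ahead of it and the grasp point (between the pads) lies 8 mm behind it; z points along the fingers, y is the line along which they close (so a half turn about z gives the same grasp; the last joint's range is limited). The gripper opens to 85 mm and grips with 20 to 120 N. Pads are 22 mm wide; open, the fingers measure 114 mm over their backs; the gripper's body (76 mm by 85 mm) begins 54 mm behind the grasp point. The pads swing forward as they close: fully open they stand 13 mm farther back than shut.
Start: joints at [-1.421, 0.527, 1.433, -0, 1.181, -0.178], TCP at [201.839, -591.488, 242.31] pointing down, gripper open.
Joint ranges: [-3.08, 3.08], [-0.75, 2.2], [0.22, 2.44], [-1.43, 4.57], [0, 2.65], [-2.85, 2.85]. Speed limits (rad/s): [2.79, 2.79, 3.14, 3.14, 3.14, 3.14].

INTERFACE

Orientations are given as a unit quaternion [x, y, z, w].
In Python, from rig import manip, snapshot, camera_info gives the robot as it stands.
- The arm moves only by the tool move_arm, never from a script. Its argument "increments" is a list of rows, each an object of numbers: "dx", "dy", "dz": the shift along the tool's x, y, z in units of 30 mm (1.0 is 30 mm); "rx", "ry", "rz": the turn, a rotation vector about the tool's x, y, z in units of 10 degrees (1.0 is 10 degrees); "fingers": the closure, from 0 (fully open) to 1 (shut). In form: [{"dx": .., "dy": .., "dz": .., "rx": .., "ry": .., "rz": .., "fingers": ..}, ...]. A call has 1 to 12 rows; each row shifts and turns the commanded pose from where the row before left it, along the tool's axes as they then stand; what a row does not reach is not made up. A row lasts 1/8 s, in which the tool goes at most 62.5 mm and 10.7 degrees, less where a joint would pass 70% of its speed; a pose out of reach is approached as far as the arm can. A call is refused whole if a number of a shift passes 1 or a number of a turn 1, either way. A call with a gripper value outside its range is refused whole. The fingers move at their own pace and stop on an object; "grip_force" is the grip in N (left out, the last holds). Time passes only in rows, so rows that do not move let the fingers close. It gives the time, the measured TCP pose, the force, the opening and the grip force at its end, in the units of the state.
- manip.get_obs(): the state, without advancing time (a new reading comes with each control period).
- snapshot(name): name is "side" or "top"; returns the picture (384x512x3 uint8, blue, green, red); there is no depth.
- camera_info(name): a dict with "K" (3x3 intrinsics, pixels), "k1" (the pictures are not rectified: a ray, as slopes to the right and down, at radius r is drawn at 1 + k1 r^2 times it, then the intrinsics apply), "rvec" (rotation vector, rad) and "tvec" (3), from world to camera coordinates, as OpenCV has them. Camera axes: x right, y down, z forward; pixel columns grow to the right and rows downward; lengths in mm; the calibration is good to about 2 mm. A picture is of the moment at which its call begins. camera_info takes no time and is no camera call.
- manip.sign_off(): hands the job in; it is judged then, once.
The state is a dict: "time": time; "joint_positions": joint angles; "joint_velocities": joint speeds; "effort": joint torques, N m; "eef_pos": TCP position; "orientation": TCP orientation; "contact_force": force on the tool from outside, world axes, zero at the start; "torque": the same for the moment, N m; "opening": finger opening in mm; "grasp_force": force on a finger pad.
Only numpy, scipy, OpenCV 4.12 (cv2) and the standard library are available. Lean on these libraries where they do the work, as an engineer would, in place of code of your own. Each camera call takes 0.05 s, during which the arm holds its last target. There are 200 camera calls.

TASK

I need the yellow spice box from the lazy susan. First move the salt pig, the spice jar and the cup that crowd it onto the wooden board; when all three stand there, lift the yellow box straight up out of its interlocking neighbours and stand it in the middle of the cork coaster; then put the salt pig, the jar and the cup back on the lazy susan, each where it stood before. Keep everything upright, set things down rather than dropping them, and leave the processor bowl and the spatula where they are.

Things in the scene. Friction and masses are not known exactly. Their poses are not given: they have to be found in the camera images.
- salt_pig: Loose brushed-steel salt pig, a closed upright cylinder 60 mm across and 80 mm high with a small black ball knob on top (18 mm across, 13 mm more) and a black mouth low on one side; 0.25 kg. Origin at the centre of its underside, z up. Stands about 10 mm from the spice box row (no room there for a finger) but 34 mm taller: grip its top 25 mm, one finger above the row.
- spice_jar: Loose closed glass spice jar, upright cylinder 56 mm across and 80 mm high, the top 24 mm being a red lid of the same width; 0.2 kg. Origin at the centre of its underside, z up. Stands about 10 mm from the spice box row (no room there for a finger) but 34 mm taller: grip its top 25 mm, one finger above the row.
- cup: Loose blue ceramic cup without handle, mouth up, 60 mm across on the outside (straight-sided above its lowest 14 mm), 80 mm high, wall 4 mm; 0.2 kg. Origin at the centre of its underside, z up. Stands about 10 mm from the spice box row (no room there for a finger) but 34 mm taller: grip its top 25 mm, one finger above the row.
- yellow_box: Loose yellow spice box, red square on top, 44 (x) by 40 (y) by 46 mm high, 0.12 kg, middle of a row of three. Origin: centre of underside; y along the row, z up. On each y side a full-height T tongue reaches 33 mm from the centre (neck 10, head 22 mm wide in x), with 2 mm play in the neighbour's T-slot: it comes out only straight up, by 50 mm or more. Grip the plain x faces (44 mm apart).
- spice_boxes: The yellow box's two neighbours, white boxes with a green and a blue square on top, fixed to the turntable at both ends of the row; the row is 120 mm long (y), 44 mm deep (x), 46 mm high. Origin at the middle of the row at turntable top height, axes those of the turntable.
- turntable: Round white lazy susan, 260 mm across, locked: it does not turn. Origin under its centre on the counter, top surface 18 mm above; the spice box row runs along its y axis through the centre. Of pig, jar and cup (which is where varies) two stand on the -x side of the row, at about x -62, y +36 and -36 mm, one on the +x side, at about x +62, y 0 mm.
- board: Fixed light wooden board, 320 mm (x) by 140 mm (y), 12 mm thick, lying on the counter to one side of the turntable (left or right varies): the side area, with room for three things in a row along x. Origin at the centre of its underside.
- coaster: Fixed round cork coaster, 110 mm across, 6 mm thick, lying on the counter on the other side. Origin at the centre of its underside.
- processor_bowl: Bystander: clear open food processor bowl, 144 mm across, 105 mm high, with a handle, standing beyond the turntable. Origin at the centre of its underside.
- spatula: Bystander: orange mini spatula, 200 mm long, lying on the counter beyond the turntable. Its length is along its x.
Mind the look-alikes: they are no part of the job. What is shaped like the cup but pink or turquoise is not meant.

How it is judged:
By the outcome, as a careful person would: the job done as asked, in the order asked, and still so for the second after the job is handed in, with the robot touching nothing.
It also fails if it takes over 136 s, if anything falls off the work surface, if the arm or the gripper's body presses on something with over 40 N, if the wrist force passes 120 N, or if a joint passes its speed limit or range.

## Working session

There is one attempt and no reset: what is moved stays moved. The work goes in short steps, Python scripts to look and compute and a tool call to move; the robot and the scene stay as the last step left them, time stands still between calls to the robot, and variables do not carry over. Pictures are saved under pics/ and viewed, at most 14 in all, crops included, and the job is handed in when it is done.

Besides the shell and the picture viewer there is one more tool, called after "Request:" in YAML: its name, and indented under it one key for each argument. move_arm: Moves the arm, as the interface text tells. Its arguments: {"type":"object","properties":{"increments":{"type":"array"},"grip_force":{"type":"number"}},"required":["increments"]}

```bash
mkdir -p pics; ls; cat > h.py <<'E'
import numpy as np, cv2
from rig import manip, snapshot, camera_info
def cam(n):
    c=camera_info(n); R=cv2.Rodrigues(np.array(c["rvec"],float))[0]; return np.array(c["K"],float),c["k1"],R,np.array(c["tvec"],float).ravel()
def ray(n,u,v):
    K,k1,R,t=cam(n); p=np.array([(u-K[0,2])/K[0,0],(v-K[1,2])/K[1,1]]); q=p.copy()
    for _ in range(20): q=p/(1+k1*(q@q))
    return -R.T@t, R.T@np.array([q[0],q[1],1.])
def plane(n,u,v,z):
    o,d=ray(n,u,v); return o+d*(z-o[2])/d[2]
def tri(a,b):
    o1,d1=ray("top",*a); o2,d2=ray("side",*b)
    s=np.linalg.lstsq(np.c_[d1,-d2],o2-o1,rcond=None)[0]; p,q=o1+d1*s[0],o2+d2*s[1]
    return (p+q)/2,np.linalg.norm(p-q)
def proj(n,P):
    K,k1,R,t=cam(n); c=R@np.array(P,float)+t; q=c[:2]/c[2]; q=q*(1+k1*q@q); return K[:2,:2]@q+K[:2,2]
E
python3 - <<'E'
from h import *
for n in("top","side"):
    im=snapshot(n); cv2.imwrite(f"pics/{n}0.png",im); cv2.imwrite(f"pics/{n}0b.png",cv2.resize(im,(800,600),interpolation=cv2.INTER_CUBIC))
    K,k1,R,t=cam(n); print(n,K[0,0],k1,-R.T@t,R[2])
print(manip.get_obs())
E
```

```text
pics
top 478.31426885718633 -0.05554680383025358 [ 360.04166604   -4.26460594 1333.67123721] [ 0.20156688  0.00676974 -0.97945136]
side 443.02710098289 -0.0231386815789362 [510.08609759 988.35840692 646.10376696] [ 0.11657165 -0.84685004 -0.51889889]
{'time': 0.1, 'joint_positions': array([-1.42047480e+00,  5.28363973e-01,  1.43376038e+00,  4.84985773e-06,
        1.18141286e+00, -1.78510487e-01]), 'joint_velocities': array([ 0.00032369, -0.00188651, -0.00443279,  0.00102856,  0.00090882,
       -0.00122126]), 'effort': array([-5.40764267e-04, -4.43304455e+01, -1.78586161e+01, -1.75953896e-04,
        3.89494555e-03, -3.86699057e-06]), 'eef_pos': array([ 201.76514533, -590.88469401,  241.44151552]), 'orientation': array([ 9.86513794e-01,  1.63675255e-01,  1.59455583e-05, -9.72147851e-04]), 'contact_force': array([ 0.37521665, -0.42333535,  0.31680865]), 'torque': array([-0.01194553, -0.02298465, -0.02407311]), 'grasp_force': 0.0, 'opening': 85.42254092028948}
```

View pics/top0b.png

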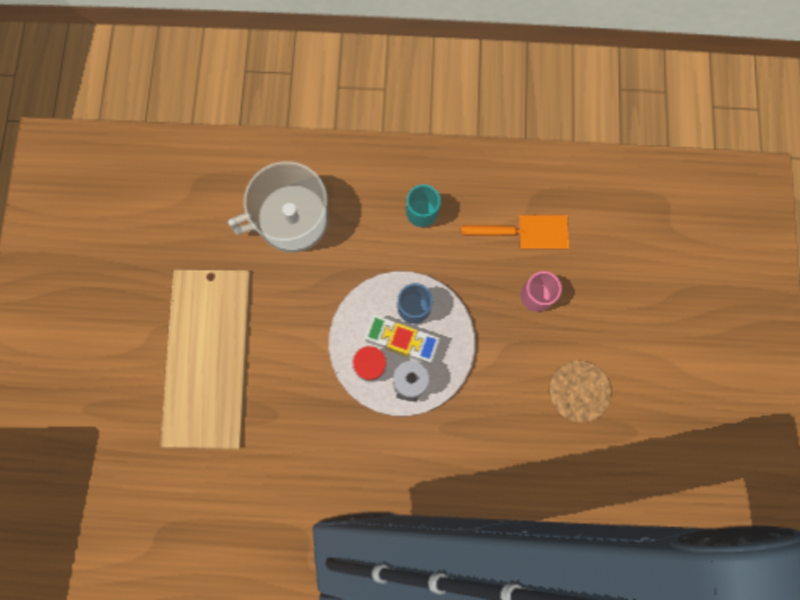

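View pics/side0b.png

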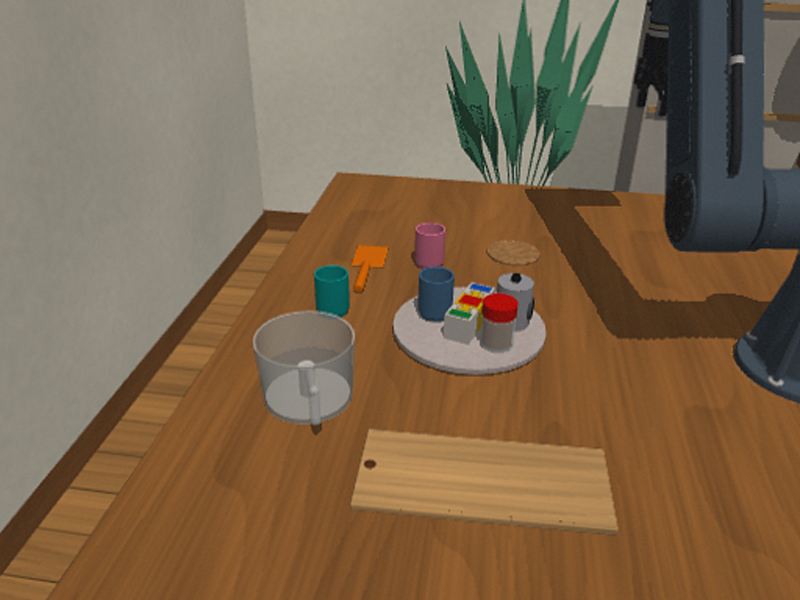

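The top view shows the turntable centred near (402,343), with the cup at (414,302) beyond the row, the jar at (369,363) and the pig at (411,379) on the near side. The board is on the left (+y), around (207,358), and the coaster on the right at (580,391). In the side view the knob is at (516,278), the lid at (500,308) and the cup at (436,293).

```bash
python3 - <<'E'
from h import *
T=cv2.imread("pics/top0.png");S=cv2.imread("pics/side0.png")
def comps(n,im,lo,hi,amin=12,roi=None):
    h=cv2.cvtColor(im,cv2.COLOR_BGR2HSV); m=cv2.inRange(h,np.array(lo),np.array(hi))
    if roi: k=np.zeros_like(m);k[roi[1]:roi[3],roi[0]:roi[2]]=1;m*=k
    k,l,s,c=cv2.connectedComponentsWithStats(m)
    return [(np.round(c[i],1).tolist(),s[i].tolist()) for i in range(1,k) if s[i,4]>=amin]
rt=(205,170,310,270); rs=(245,165,355,245)
for nm,lo,hi in [("red",(0,200,120),(6,255,255)),("yel",(18,150,120),(32,255,255)),("grn",(45,100,60),(80,255,255)),("blu",(110,130,120),(125,255,255)),("cup",(100,60,20),(116,200,150)),("blk",(0,0,0),(180,80,45))]:
    print(nm,"T",comps("top",T,lo,hi,12,rt)); print(nm,"S",comps("side",S,lo,hi,8,rs))
a=cv2.resize(T[172:268,208:308],None,fx=4,fy=4,interpolation=cv2.INTER_CUBIC);b=cv2.resize(S[168:240,250:350],None,fx=4,fy=4,interpolation=cv2.INTER_CUBIC)
b=cv2.copyMakeBorder(b,0,a.shape[0]-b.shape[0],0,0,cv2.BORDER_CONSTANT); cv2.imwrite("pics/crop.png",np.hstack([a,b]))
# board corners: top-view px (800 scale ->512)
for p in [(174,270),(251,270),(241,447),(162,447)]: print("board",plane("top",p[0]*.64,p[1]*.64,12).round(0))
for p in [(369,430),(605,450),(617,531),(353,508)]: print("boardS",plane("side",p[0]*.64,p[1]*.64,12).round(0))
h=cv2.cvtColor(T,cv2.COLOR_BGR2HSV); m=cv2.inRange(h,np.array((0,0,120)),np.array((180,60,255))); m[:170]=0;m[270:]=0;m[:,:205]=0;m[:,310:]=0
c=max(cv2.findContours(m,0,2)[0],key=cv2.contourArea); e=cv2.fitEllipse(cv2.convexHull(c)); print("tt",e,plane("top",*e[0],18))
E
```

```text
red T []
red S [([300.6, 191.9], [294, 189, 14, 7, 51]), ([320.9, 195.7], [309, 188, 22, 18, 280])]
yel T [([256.6, 217.3], [245, 207, 25, 21, 156])]
yel S [([304.1, 187.9], [302, 186, 5, 5, 16]), ([299.1, 195.2], [291, 188, 18, 12, 58])]
grn T [([240.4, 209.9], [237, 204, 8, 13, 60])]
grn S [([294.4, 200.2], [288, 198, 14, 6, 44])]
blu T [([273.7, 222.0], [270, 216, 8, 13, 63])]
blu S []
cup T [([265.1, 193.5], [255, 182, 22, 24, 413])]
cup S [([278.2, 186.9], [268, 171, 23, 35, 677])]
blk T []
blk S [([329.9, 177.7], [327, 176, 6, 5, 23])]
board [658. 408.  12.]
board [665. 266.  12.]
board [349. 257.  12.]
board [341. 395.  12.]
boardS [658. 274.  12.]
boardS [339. 262.  12.]
boardS [338. 401.  12.]
boardS [650. 415.  12.]
tt ((256.8299560546875, 219.40151977539062), (92.26751708984375, 93.68236541748047), 89.77761840820312) [544.1255965  -12.91351053  18.        ]
```

View pics/crop.png

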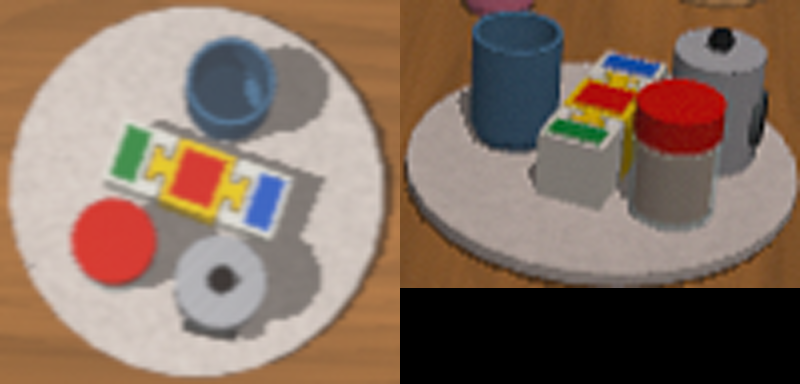

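The crops show the squares, knob, lid and cup rim clearly in both views. In the top crop the lid is at (114,242), the knob at (221,279), the rim at (231,83) and the red square at (202,178).

```bash
python3 - <<'E'
from h import *
f=lambda x,y:((x+.5)/4-.5+208,(y+.5)/4-.5+172)
g=lambda x,y:((x-400+.5)/4-.5+250,(y+.5)/4-.5+168)
for n,a,b in [("lid",(114,242),(681,104)),("knob",(221,279),(721,40)),("pigtop",(221,281),(720,52)),("cup",(231,82),(517,33)),("red",(202,178),(603,98)),("grn",(131,153),(579,131)),("blu",(265,203),(632,67))]:
    p,e=tri(f(*a),g(*b)); print(n,p.round(1),round(e,1))
B={}
for n,a,z in [("lid",(114,242),98),("knob",(221,279),106),("pigtop",(221,281),98),("cup",(231,82),98),("red",(202,178),64),("grn",(131,153),64),("blu",(265,203),64)]:
    B[n]=plane("top",*f(*a),z); print(n,B[n].round(1))
for n,b,z in [("lid",(681,104),98),("knob",(721,40),106),("pigtop",(720,52),98),("cup",(517,33),98),("red",(603,98),64),("grn",(579,131),64),("blu",(632,67),64)]: print("S",n,plane("side",*g(*b),z).round(1))
d=B["grn"]-B["blu"]; print("row",np.linalg.norm(d),(B["grn"]+B["blu"])/2,np.degrees(np.arctan2(d[1],d[0])))
for n in("top","side"):
    im=cv2.imread(f"pics/{n}0.png"); h=cv2.cvtColor(im,cv2.COLOR_BGR2HSV)
    x,y=(371,250) if n=="top" else (328,161)
    m=cv2.inRange(h,np.array((8,100,110)),np.array((20,175,255))); m[:y-24]=0;m[y+24:]=0;m[:,:x-24]=0;m[:,x+24:]=0
    w=im[y-24:y+24,x-24:x+24]
    e=cv2.Canny(w,40,110); print(n)
c=[]
for n,p in [("top",(580,391)),("side",(513,252))]: 
    print("coaster",plane(n,p[0]*.64,p[1]*.64,6).round(1)); c.append((p[0]*.64,p[1]*.64))
print(tri(*c))
im=cv2.imread("pics/top0.png")[225:277,345:397];cv2.imwrite("pics/coas.png",np.hstack([cv2.resize(im,None,fx=8,fy=8,interpolation=cv2.INTER_CUBIC),cv2.resize(cv2.imread("pics/side0.png")[135:187,302:350],None,fx=8,fy=8,interpolation=cv2.INTER_CUBIC)]))
E
```

```text
lid [495.7  39.8  96.4] 3.3
knob [473.6 -30.2 105.8] 4.4
pigtop [473.3 -30.5  96.9] 4.2
cup [604.8 -31.5  97.9] 3.1
red [545.2 -15.6  63.7] 3.0
grn [558.2  32.8  66.6] 5.3
blu [529.5 -58.3  65. ] 4.5
lid [497.1  39.6  98. ]
knob [475.8 -30.4 106. ]
pigtop [475.3 -30.7  98. ]
cup [606.4 -31.5  98. ]
red [546.7 -15.7  64. ]
grn [561.3  32.7  64. ]
blu [531.9 -58.5  64. ]
S lid [494.1  43.   98. ]
S knob [471.5 -29.3 106. ]
S pigtop [471.3 -27.9  98. ]
S cup [603.2 -30.7  98. ]
S red [543.7 -14.7  64. ]
S grn [555.8  29.3  64. ]
S blu [527.3 -59.4  64. ]
row 95.83116712751175 [546.59623717 -12.88253359  64.        ] 72.12848392461859
top
side
coaster [ 474.7 -334.     6. ]
coaster [ 470.8 -330.     6. ]
(array([ 472.77878731, -334.21978338,    4.24773253]), np.float64(4.239898995742686))
```

View pics/coas.png

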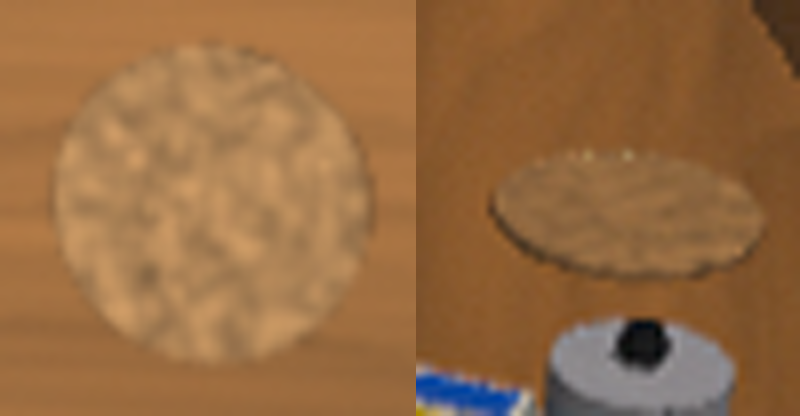

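Heights check out: about 98 for the pig, jar and cup tops, and 64 for the row. The coaster centre is about (473,-333), and the row's y axis points at 72.2°. I start by turning the tool so the jaws close along the row's x.

Request:
move_arm:
  increments:
    - {"rz": -0.9}
    - {"rz": -0.9}
    - {"rz": -0.9}
    - {"rz": -0.9}
    - {"rz": -0.9}
    - {"rz": -0.84}
    - {"dx": 0}
  grip_force: 40

```text
invalid input
```

```bash
cat > go.py <<'E'
import sys,numpy as np
from scipy.spatial.transform import Rotation as Ro
from rig import manip
# usage: go.py x y z ... : delta in move units from the measured pose, in the tool axes
o=manip.get_obs();R=Ro.from_quat(o["orientation"]).as_matrix();p=np.array(o["eef_pos"])
print("t",round(o["time"],2),"p",p.round(1),"yaw",np.degrees(np.arctan2(R[1,0],R[0,0])).round(2),"zax",R[:,2].round(3),"open",round(o["opening"],1),"F",np.round(o["contact_force"],1),"gf",round(o["grasp_force"],1))
a=np.array(sys.argv[1:],float).reshape(-1,3)
for q in a: d=R.T@(q-p)/30; print("to",q,"units",d.round(2)); p=q
E
python3 go.py 473.6 -30.3 241  473.6 -30.3 79
```

```text
t 0.1 p [ 201.8 -590.9  241.4] yaw 18.84 zax [-0.     0.002 -1.   ] open 85.4 F [ 0.4 -0.4  0.3] gf 0.0
to [473.6 -30.3 241. ] units [ 14.61 -14.76   0.05]
to [473.6 -30.3  79. ] units [-0.    0.01  5.4 ]
```

Request:
move_arm:
  increments:
    - {"dx": 0, "dy": 0, "dz": 0, "rx": 0, "ry": 0, "rz": -0.9, "fingers": 0}
    - {"dx": 0, "dy": 0, "dz": 0, "rx": 0, "ry": 0, "rz": -0.9, "fingers": 0}
    - {"dx": 0, "dy": 0, "dz": 0, "rx": 0, "ry": 0, "rz": -0.9, "fingers": 0}
    - {"dx": 0, "dy": 0, "dz": 0, "rx": 0, "ry": 0, "rz": -0.9, "fingers": 0}
    - {"dx": 0, "dy": 0, "dz": 0, "rx": 0, "ry": 0, "rz": -0.9, "fingers": 0}
    - {"dx": 0, "dy": 0, "dz": 0, "rx": 0, "ry": 0, "rz": -0.84, "fingers": 0}
    - {"dx": 0, "dy": 0, "dz": 0, "rx": 0, "ry": 0, "rz": 0, "fingers": 0}
  grip_force: 40

```text
time: 0.98
eef_pos: [201.8, -591.1, 241.8]
orientation: [0.808, 0.589, 0.0, -0.001]
contact_force: [-0.6, -0.2, 0.1]
opening: 85.3
grasp_force: 0.0
```

```bash
python3 go.py 473.6 -30.3 241  473.6 -30.3 79
```

```text
t 0.97 p [ 201.8 -591.1  241.8] yaw 72.14 zax [-0.     0.001 -1.   ] open 85.3 F [-0.6 -0.2  0.1] gf 0.0
to [473.6 -30.3 241. ] units [20.57  2.89  0.05]
to [473.6 -30.3  79. ] units [-0.01  0.    5.4 ]
```

Request:
move_arm:
  increments:
    - {"dx": 1, "dy": 0.14, "dz": 0, "rx": 0, "ry": 0, "rz": 0, "fingers": 0}
    - {"dx": 1, "dy": 0.14, "dz": 0, "rx": 0, "ry": 0, "rz": 0, "fingers": 0}
    - {"dx": 1, "dy": 0.14, "dz": 0, "rx": 0, "ry": 0, "rz": 0, "fingers": 0}
    - {"dx": 1, "dy": 0.14, "dz": 0, "rx": 0, "ry": 0, "rz": 0, "fingers": 0}
    - {"dx": 1, "dy": 0.14, "dz": 0, "rx": 0, "ry": 0, "rz": 0, "fingers": 0}
    - {"dx": 1, "dy": 0.14, "dz": 0, "rx": 0, "ry": 0, "rz": 0, "fingers": 0}
    - {"dx": 1, "dy": 0.14, "dz": 0, "rx": 0, "ry": 0, "rz": 0, "fingers": 0}
    - {"dx": 1, "dy": 0.14, "dz": 0, "rx": 0, "ry": 0, "rz": 0, "fingers": 0}
    - {"dx": 1, "dy": 0.14, "dz": 0, "rx": 0, "ry": 0, "rz": 0, "fingers": 0}
    - {"dx": 1, "dy": 0.14, "dz": 0, "rx": 0, "ry": 0, "rz": 0, "fingers": 0}
    - {"dx": 1, "dy": 0.14, "dz": 0, "rx": 0, "ry": 0, "rz": 0, "fingers": 0}
    - {"dx": 1, "dy": 0.14, "dz": 0, "rx": 0, "ry": 0, "rz": 0, "fingers": 0}

```text
time: 2.48
eef_pos: [360.0, -263.1, 242.3]
orientation: [0.809, 0.588, 0.0, 0.0]
contact_force: [0.2, 0.1, 0.1]
opening: 85.1
grasp_force: 0.0
```

Request:
move_arm:
  increments:
    - {"dx": 1, "dy": 0.14, "dz": 0, "rx": 0, "ry": 0, "rz": 0, "fingers": 0}
    - {"dx": 1, "dy": 0.14, "dz": 0, "rx": 0, "ry": 0, "rz": 0, "fingers": 0}
    - {"dx": 1, "dy": 0.14, "dz": 0, "rx": 0, "ry": 0, "rz": 0, "fingers": 0}
    - {"dx": 1, "dy": 0.14, "dz": 0, "rx": 0, "ry": 0, "rz": 0, "fingers": 0}
    - {"dx": 1, "dy": 0.14, "dz": 0, "rx": 0, "ry": 0, "rz": 0, "fingers": 0}
    - {"dx": 1, "dy": 0.14, "dz": 0, "rx": 0, "ry": 0, "rz": 0, "fingers": 0}
    - {"dx": 1, "dy": 0.14, "dz": 0, "rx": 0, "ry": 0, "rz": 0, "fingers": 0}
    - {"dx": 1, "dy": 0.14, "dz": 0, "rx": 0, "ry": 0, "rz": 0, "fingers": 0}
    - {"dx": 0.57, "dy": 0.09, "dz": 0, "rx": 0, "ry": 0, "rz": 0, "fingers": 0}
    - {"dx": 0, "dy": 0, "dz": 0, "rx": 0, "ry": 0, "rz": 0, "fingers": 0}

```text
time: 3.72
eef_pos: [472.8, -29.7, 242.3]
orientation: [0.807, 0.59, -0.0, 0.0]
contact_force: [-0.1, -0.8, 0.0]
opening: 85.5
grasp_force: 0.0
```

```bash
python3 go.py 473.6 -30.3 241  473.6 -30.3 79
```

```text
t 3.73 p [472.8 -29.7 242.3] yaw 72.3 zax [-0. -0. -1.] open 85.5 F [-0.1 -0.8  0. ] gf 0.0
to [473.6 -30.3 241. ] units [-0.01  0.03  0.04]
to [473.6 -30.3  79. ] units [0.  0.  5.4]
```

Request:
move_arm:
  increments:
    - {"dx": 0, "dy": 0.02, "dz": 1, "rx": 0, "ry": 0, "rz": 0, "fingers": 0}
    - {"dx": 0, "dy": 0, "dz": 1, "rx": 0, "ry": 0, "rz": 0, "fingers": 0}
    - {"dx": 0, "dy": 0, "dz": 1, "rx": 0, "ry": 0, "rz": 0, "fingers": 0}
    - {"dx": 0, "dy": 0, "dz": 1, "rx": 0, "ry": 0, "rz": 0, "fingers": 0}
    - {"dx": 0, "dy": 0, "dz": 0.8, "rx": 0, "ry": 0, "rz": 0, "fingers": 0}
    - {"dx": 0, "dy": 0, "dz": 0.4, "rx": 0, "ry": 0, "rz": 0, "fingers": 0}
    - {"dx": 0, "dy": 0, "dz": 0.24, "rx": 0, "ry": 0, "rz": 0, "fingers": 0}
    - {"dx": 0, "dy": 0, "dz": 0, "rx": 0, "ry": 0, "rz": 0, "fingers": 0}

```text
time: 4.72
eef_pos: [473.3, -30.7, 79.2]
orientation: [0.808, 0.589, -0.0, 0.0]
contact_force: [-0.8, -0.3, 0.1]
opening: 85.1
grasp_force: 0.0
```

```bash
python3 go.py 473.6 -30.3 78; python3 - <<'E'
from h import *
a=snapshot("side")[130:260,220:380]; b=snapshot("top")[150:280,190:320]
cv2.imwrite("pics/g1.png",np.hstack([cv2.resize(a,None,fx=2.7,fy=3),cv2.resize(b,None,fx=2.7,fy=3)]))
E
```

```text
t 4.72 p [473.3 -30.7  79.2] yaw 72.21 zax [ 0. -0. -1.] open 85.1 F [-0.8 -0.3  0.1] gf 0.0
to [473.6 -30.3  78. ] units [0.02 0.01 0.04]
```

View pics/g1.png

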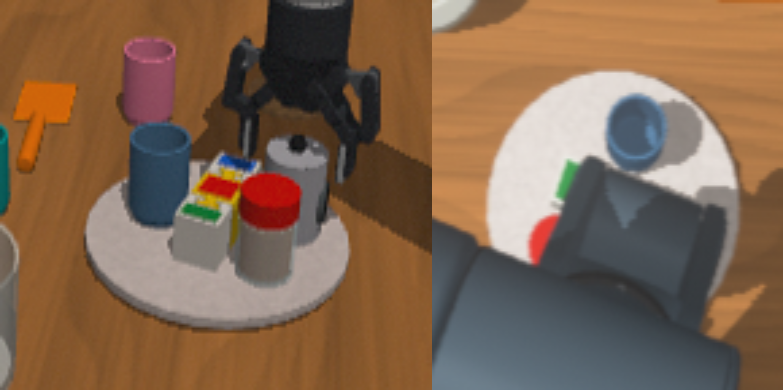

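The fingers straddle the pig: the left one (248,150) is above the row and the right one (342,175) is outside. Closing now.

Request:
move_arm:
  increments:
    - {"dx": 0, "dy": 0, "dz": 0.03, "rx": 0, "ry": 0, "rz": 0, "fingers": 1}
    - {"dx": 0, "dy": 0, "dz": 0, "rx": 0, "ry": 0, "rz": 0, "fingers": 1}
    - {"dx": 0, "dy": 0, "dz": 0, "rx": 0, "ry": 0, "rz": 0, "fingers": 1}
    - {"dx": 0, "dy": 0, "dz": 0, "rx": 0, "ry": 0, "rz": 0, "fingers": 1}
    - {"dx": 0, "dy": 0, "dz": 0, "rx": 0, "ry": 0, "rz": 0, "fingers": 1}
    - {"dx": 0, "dy": 0, "dz": 0, "rx": 0, "ry": 0, "rz": 0, "fingers": 1}

```text
time: 5.58
eef_pos: [473.1, -30.4, 78.9]
orientation: [0.808, 0.59, 0.0, 0.0]
contact_force: [-2.0, 0.6, 6.1]
opening: 58.4
grasp_force: 42.3
```

```bash
python3 go.py 473.6 -30.3 188 395 331 180  395 331 72
```

```text
t 5.58 p [473.1 -30.4  78.9] yaw 72.25 zax [ 0. -0. -1.] open 58.4 F [-2.   0.6  6.1] gf 42.3
to [473.6 -30.3 188. ] units [ 0.01  0.02 -3.64]
to [395. 331. 180.] units [10.67 -6.17  0.26]
to [395. 331.  72.] units [ 0.  -0.   3.6]
```

Request:
move_arm:
  increments:
    - {"dx": 0, "dy": 0, "dz": -0.3, "rx": 0, "ry": 0, "rz": 0, "fingers": 1}
    - {"dx": 0, "dy": 0, "dz": -0.7, "rx": 0, "ry": 0, "rz": 0, "fingers": 1}
    - {"dx": 0, "dy": 0, "dz": -1, "rx": 0, "ry": 0, "rz": 0, "fingers": 1}
    - {"dx": 0, "dy": 0, "dz": -1, "rx": 0, "ry": 0, "rz": 0, "fingers": 1}
    - {"dx": 0, "dy": 0, "dz": -0.6, "rx": 0, "ry": 0, "rz": 0, "fingers": 1}
    - {"dx": 0.5, "dy": -0.3, "dz": 0, "rx": 0, "ry": 0, "rz": 0, "fingers": 1}
    - {"dx": 1, "dy": -0.58, "dz": 0, "rx": 0, "ry": 0, "rz": 0, "fingers": 1}
    - {"dx": 1, "dy": -0.58, "dz": 0, "rx": 0, "ry": 0, "rz": 0, "fingers": 1}
    - {"dx": 1, "dy": -0.58, "dz": 0, "rx": 0, "ry": 0, "rz": 0, "fingers": 1}
    - {"dx": 1, "dy": -0.58, "dz": 0, "rx": 0, "ry": 0, "rz": 0, "fingers": 1}
    - {"dx": 1, "dy": -0.58, "dz": 0, "rx": 0, "ry": 0, "rz": 0, "fingers": 1}
    - {"dx": 1, "dy": -0.58, "dz": 0, "rx": 0, "ry": 0, "rz": 0, "fingers": 1}

```text
time: 7.08
eef_pos: [422.5, 191.6, 185.1]
orientation: [0.808, 0.59, -0.001, -0.001]
contact_force: [0.6, 0.1, -2.6]
opening: 58.7
grasp_force: 44.1
```

Request:
move_arm:
  increments:
    - {"dx": 1, "dy": -0.58, "dz": 0, "rx": 0, "ry": 0, "rz": 0, "fingers": 1}
    - {"dx": 1, "dy": -0.58, "dz": 0, "rx": 0, "ry": 0, "rz": 0, "fingers": 1}
    - {"dx": 1, "dy": -0.58, "dz": 0, "rx": 0, "ry": 0, "rz": 0, "fingers": 1}
    - {"dx": 0.7, "dy": -0.4, "dz": 0, "rx": 0, "ry": 0, "rz": 0, "fingers": 1}
    - {"dx": 0.47, "dy": -0.25, "dz": 0, "rx": 0, "ry": 0, "rz": 0, "fingers": 1}
    - {"dx": 0, "dy": 0, "dz": 0, "rx": 0, "ry": 0, "rz": 0, "fingers": 1}

```text
time: 7.82
eef_pos: [393.5, 331.5, 185.5]
orientation: [0.807, 0.59, -0.001, -0.0]
contact_force: [0.0, -0.2, -2.2]
opening: 58.5
grasp_force: 44.1
```

```bash
python3 go.py 395 331 73; python3 - <<'E'
from h import *
a=snapshot("side")[200:384,200:450]; b=snapshot("top")[150:334,80:310]
cv2.imwrite("pics/g2.png",cv2.resize(np.hstack([a,b]),None,fx=1.66,fy=1.66))
E
```

```text
t 7.83 p [393.5 331.5 185.5] yaw 72.36 zax [-0.001 -0.001 -1.   ] open 58.5 F [ 0.  -0.2 -2.2] gf 44.1
to [395. 331.  73.] units [0.   0.06 3.75]
```

View pics/g2.png

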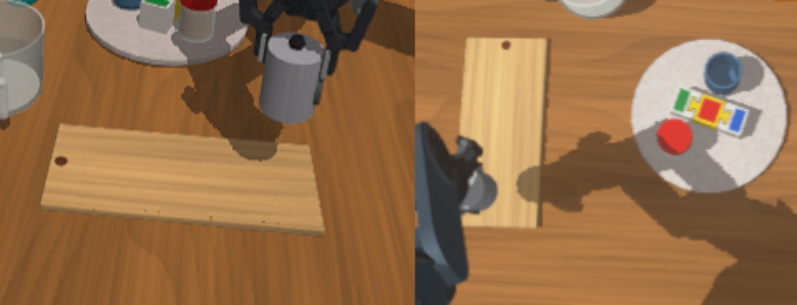

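The pig hangs upright in the jaws over the near end of the board; nothing else moved.

Request:
move_arm:
  increments:
    - {"dx": 0, "dy": 0.05, "dz": 1, "rx": 0, "ry": 0, "rz": 0, "fingers": 1}
    - {"dx": 0, "dy": 0, "dz": 1, "rx": 0, "ry": 0, "rz": 0, "fingers": 1}
    - {"dx": 0, "dy": 0, "dz": 1, "rx": 0, "ry": 0, "rz": 0, "fingers": 1}
    - {"dx": 0, "dy": 0, "dz": 0.4, "rx": 0, "ry": 0, "rz": 0, "fingers": 1}
    - {"dx": 0, "dy": 0, "dz": 0.2, "rx": 0, "ry": 0, "rz": 0, "fingers": 1}
    - {"dx": 0, "dy": 0, "dz": 0.1, "rx": 0, "ry": 0, "rz": 0, "fingers": 1}
    - {"dx": 0, "dy": 0, "dz": 0, "rx": 0, "ry": 0, "rz": 0, "fingers": 1}

```text
time: 8.8
eef_pos: [396.5, 330.6, 75.8]
orientation: [0.808, 0.589, 0.001, 0.0]
contact_force: [0.4, 0.1, -2.6]
opening: 58.4
grasp_force: 44.0
```

Request:
move_arm:
  increments:
    - {"dx": 0, "dy": 0, "dz": 0.04, "rx": 0, "ry": 0, "rz": 0, "fingers": 1}
    - {"dx": 0, "dy": 0, "dz": 0, "rx": 0, "ry": 0, "rz": 0, "fingers": 1}

```text
time: 9.05
eef_pos: [396.2, 330.6, 74.4]
orientation: [0.808, 0.59, 0.0, 0.0]
contact_force: [-0.7, 0.2, -3.0]
opening: 58.6
grasp_force: 44.0
```

Request:
move_arm:
  increments:
    - {"dx": 0, "dy": 0, "dz": 0.05, "rx": 0, "ry": 0, "rz": 0, "fingers": 1}
    - {"dx": 0, "dy": 0, "dz": 0, "rx": 0, "ry": 0, "rz": 0, "fingers": 1}

```text
time: 9.3
eef_pos: [396.2, 330.6, 73.0]
orientation: [0.808, 0.589, 0.0, 0.0]
contact_force: [-0.0, 0.5, 2.2]
opening: 58.6
grasp_force: 44.4
```

Request:
move_arm:
  increments:
    - {"dx": 0, "dy": 0, "dz": 0.02, "rx": 0, "ry": 0, "rz": 0, "fingers": 1}
    - {"dx": 0, "dy": 0, "dz": 0, "rx": 0, "ry": 0, "rz": 0, "fingers": 1}

```text
time: 9.55
eef_pos: [396.2, 330.7, 72.9]
orientation: [0.808, 0.59, 0.001, 0.0]
contact_force: [-1.6, 0.4, 7.8]
opening: 58.3
grasp_force: 45.0
```

Request:
move_arm:
  increments:
    - {"dx": 0, "dy": 0, "dz": 0, "rx": 0, "ry": 0, "rz": 0, "fingers": 0}
    - {"dx": 0, "dy": 0, "dz": 0, "rx": 0, "ry": 0, "rz": 0, "fingers": 0}
    - {"dx": 0, "dy": 0, "dz": 0, "rx": 0, "ry": 0, "rz": 0, "fingers": 0}
    - {"dx": 0, "dy": 0, "dz": 0, "rx": 0, "ry": 0, "rz": 0, "fingers": 0}
    - {"dx": 0, "dy": 0, "dz": 0, "rx": 0, "ry": 0, "rz": 0, "fingers": 0}
    - {"dx": 0, "dy": 0, "dz": -0.5, "rx": 0, "ry": 0, "rz": 0, "fingers": 0}
    - {"dx": 0, "dy": 0, "dz": -1, "rx": 0, "ry": 0, "rz": 0, "fingers": 0}
    - {"dx": 0, "dy": 0, "dz": -1, "rx": 0, "ry": 0, "rz": 0, "fingers": 0}
    - {"dx": 0, "dy": 0, "dz": -0.7, "rx": 0, "ry": 0, "rz": 0, "fingers": 0}

```text
time: 10.68
eef_pos: [396.4, 330.7, 170.3]
orientation: [0.808, 0.59, 0.001, 0.0]
contact_force: [0.8, -0.1, -0.5]
opening: 85.4
grasp_force: 0.0
```

```bash
python3 go.py 495.7 40.5 169  495.7 40.5 79
```

```text
t 10.68 p [396.4 330.7 170.3] yaw 72.25 zax [ 0.002  0.001 -1.   ] open 85.4 F [ 0.8 -0.1 -0.5] gf 0.0
to [495.7  40.5 169. ] units [-8.2   6.1   0.04]
to [495.7  40.5  79. ] units [-0.01 -0.01  3.  ]
```

Request:
move_arm:
  increments:
    - {"dx": -0.95, "dy": 0.71, "dz": 0, "rx": 0, "ry": 0, "rz": 0, "fingers": 0}
    - {"dx": -0.95, "dy": 0.71, "dz": 0, "rx": 0, "ry": 0, "rz": 0, "fingers": 0}
    - {"dx": -0.95, "dy": 0.71, "dz": 0, "rx": 0, "ry": 0, "rz": 0, "fingers": 0}
    - {"dx": -0.95, "dy": 0.71, "dz": 0, "rx": 0, "ry": 0, "rz": 0, "fingers": 0}
    - {"dx": -0.95, "dy": 0.71, "dz": 0, "rx": 0, "ry": 0, "rz": 0, "fingers": 0}
    - {"dx": -0.95, "dy": 0.71, "dz": 0, "rx": 0, "ry": 0, "rz": 0, "fingers": 0}
    - {"dx": -0.95, "dy": 0.71, "dz": 0, "rx": 0, "ry": 0, "rz": 0, "fingers": 0}
    - {"dx": -0.95, "dy": 0.71, "dz": 0, "rx": 0, "ry": 0, "rz": 0, "fingers": 0}
    - {"dx": -0.6, "dy": 0.42, "dz": 0, "rx": 0, "ry": 0, "rz": 0, "fingers": 0}
    - {"dx": 0, "dy": 0, "dz": 0, "rx": 0, "ry": 0, "rz": 0, "fingers": 0}

```text
time: 11.92
eef_pos: [496.1, 39.0, 168.8]
orientation: [0.809, 0.588, 0.001, 0.001]
contact_force: [-0.2, 0.4, 0.2]
opening: 85.3
grasp_force: 0.0
```

```bash
python3 go.py 495.7 40.5 169  495.7 40.5 79; python3 - <<'E'
from h import *
a=snapshot("side")[150:334,200:450]; b=snapshot("top")[150:334,80:310]
cv2.imwrite("pics/g3.png",cv2.resize(np.hstack([a,b]),None,fx=1.66,fy=1.66))
E
```

```text
t 11.93 p [496.1  39.  168.8] yaw 72.08 zax [ 0.002 -0.    -1.   ] open 85.3 F [-0.2  0.4  0.2] gf 0.0
to [495.7  40.5 169. ] units [ 0.04 -0.03 -0.01]
to [495.7  40.5  79. ] units [-0.   -0.01  3.  ]
```

View pics/g3.png

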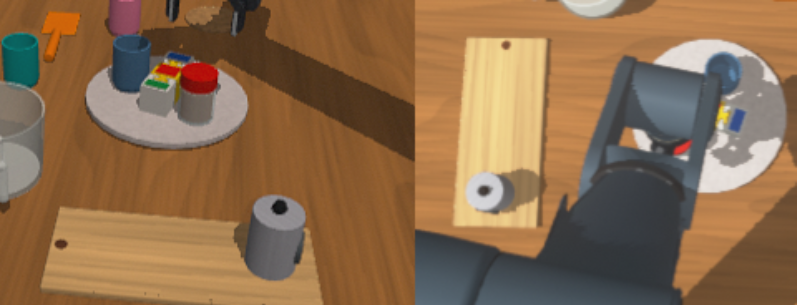

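The pig stands upright on the near end of the board (side crop (276,240)), and the jar is still in place at (198,93). Next I descend on the jar.

Request:
move_arm:
  increments:
    - {"dx": 0.03, "dy": -0.02, "dz": 1, "rx": 0, "ry": 0, "rz": 0, "fingers": 0}
    - {"dx": 0, "dy": 0, "dz": 1, "rx": 0, "ry": 0, "rz": 0, "fingers": 0}
    - {"dx": 0, "dy": 0, "dz": 0.6, "rx": 0, "ry": 0, "rz": 0, "fingers": 0}
    - {"dx": 0, "dy": 0, "dz": 0.4, "rx": 0, "ry": 0, "rz": 0, "fingers": 0}
    - {"dx": 0, "dy": 0, "dz": 0, "rx": 0, "ry": 0, "rz": 0, "fingers": 0}
    - {"dx": 0, "dy": 0, "dz": 0, "rx": 0, "ry": 0, "rz": 0, "fingers": 1}
    - {"dx": 0, "dy": 0, "dz": 0, "rx": 0, "ry": 0, "rz": 0, "fingers": 1}
    - {"dx": 0, "dy": 0, "dz": 0, "rx": 0, "ry": 0, "rz": 0, "fingers": 1}
    - {"dx": 0, "dy": 0, "dz": 0, "rx": 0, "ry": 0, "rz": 0, "fingers": 1}
    - {"dx": 0, "dy": 0, "dz": 0, "rx": 0, "ry": 0, "rz": 0, "fingers": 1}
    - {"dx": 0, "dy": 0, "dz": 0, "rx": 0, "ry": 0, "rz": 0, "fingers": 1}

```text
time: 13.4
eef_pos: [495.6, 41.4, 78.9]
orientation: [0.808, 0.589, 0.001, 0.001]
contact_force: [0.1, 1.7, 5.1]
opening: 54.8
grasp_force: 42.2
```

```bash
python3 go.py 495.7 40.5 188 500 335 188  500 335 73.5
```

```text
t 13.4 p [495.6  41.4  78.9] yaw 72.23 zax [ 0.002 -0.    -1.   ] open 54.8 F [0.1 1.7 5.1] gf 42.2
to [495.7  40.5 188. ] units [-0.02  0.02 -3.64]
to [500. 335. 188.] units [ 9.39 -2.86 -0.  ]
to [500.  335.   73.5] units [-0.   -0.01  3.82]
```

Request:
move_arm:
  increments:
    - {"dx": 0, "dy": 0, "dz": -0.3, "rx": 0, "ry": 0, "rz": 0, "fingers": 1}
    - {"dx": 0, "dy": 0, "dz": -0.7, "rx": 0, "ry": 0, "rz": 0, "fingers": 1}
    - {"dx": 0, "dy": 0, "dz": -1, "rx": 0, "ry": 0, "rz": 0, "fingers": 1}
    - {"dx": 0, "dy": 0, "dz": -1, "rx": 0, "ry": 0, "rz": 0, "fingers": 1}
    - {"dx": 0, "dy": 0, "dz": -0.6, "rx": 0, "ry": 0, "rz": 0, "fingers": 1}
    - {"dx": 0.5, "dy": -0.15, "dz": 0, "rx": 0, "ry": 0, "rz": 0, "fingers": 1}
    - {"dx": 1, "dy": -0.305, "dz": 0, "rx": 0, "ry": 0, "rz": 0, "fingers": 1}
    - {"dx": 1, "dy": -0.305, "dz": 0, "rx": 0, "ry": 0, "rz": 0, "fingers": 1}
    - {"dx": 1, "dy": -0.305, "dz": 0, "rx": 0, "ry": 0, "rz": 0, "fingers": 1}
    - {"dx": 1, "dy": -0.305, "dz": 0, "rx": 0, "ry": 0, "rz": 0, "fingers": 1}
    - {"dx": 1, "dy": -0.305, "dz": 0, "rx": 0, "ry": 0, "rz": 0, "fingers": 1}
    - {"dx": 1, "dy": -0.305, "dz": 0, "rx": 0, "ry": 0, "rz": 0, "fingers": 1}

```text
time: 14.9
eef_pos: [496.3, 246.9, 184.4]
orientation: [0.808, 0.59, -0.001, -0.001]
contact_force: [-0.3, -1.0, -2.2]
opening: 55.0
grasp_force: 43.0
```

Request:
move_arm:
  increments:
    - {"dx": 1, "dy": -0.305, "dz": 0, "rx": 0, "ry": 0, "rz": 0, "fingers": 1}
    - {"dx": 1, "dy": -0.305, "dz": 0, "rx": 0, "ry": 0, "rz": 0, "fingers": 1}
    - {"dx": 0.6, "dy": -0.18, "dz": 0, "rx": 0, "ry": 0, "rz": 0, "fingers": 1}
    - {"dx": 0.28, "dy": -0.09, "dz": 0, "rx": 0, "ry": 0, "rz": 0, "fingers": 1}
    - {"dx": 0, "dy": 0, "dz": 0, "rx": 0, "ry": 0, "rz": 0, "fingers": 1}

```text
time: 15.52
eef_pos: [498.7, 335.5, 185.4]
orientation: [0.808, 0.59, -0.001, 0.0]
contact_force: [-0.3, 0.4, -2.9]
opening: 54.6
grasp_force: 43.0
```

```bash
python3 go.py 500 335 73.5
```

```text
t 15.53 p [498.7 335.5 185.4] yaw 72.27 zax [-0.001 -0.001 -1.   ] open 54.6 F [-0.3  0.4 -2.9] gf 43.0
to [500.  335.   73.5] units [0.   0.05 3.73]
```

Request:
move_arm:
  increments:
    - {"dx": 0, "dy": 0.04, "dz": 1, "rx": 0, "ry": 0, "rz": 0, "fingers": 1}
    - {"dx": 0, "dy": 0, "dz": 1, "rx": 0, "ry": 0, "rz": 0, "fingers": 1}
    - {"dx": 0, "dy": 0, "dz": 1, "rx": 0, "ry": 0, "rz": 0, "fingers": 1}
    - {"dx": 0, "dy": 0, "dz": 0.4, "rx": 0, "ry": 0, "rz": 0, "fingers": 1}
    - {"dx": 0, "dy": 0, "dz": 0.2, "rx": 0, "ry": 0, "rz": 0, "fingers": 1}
    - {"dx": 0, "dy": 0, "dz": 0.1, "rx": 0, "ry": 0, "rz": 0, "fingers": 1}
    - {"dx": 0, "dy": 0, "dz": 0.04, "rx": 0, "ry": 0, "rz": 0, "fingers": 1}
    - {"dx": 0, "dy": 0, "dz": 0.02, "rx": 0, "ry": 0, "rz": 0, "fingers": 1}
    - {"dx": 0, "dy": 0, "dz": 0, "rx": 0, "ry": 0, "rz": 0, "fingers": 1}

```text
time: 16.65
eef_pos: [500.4, 335.3, 73.6]
orientation: [0.808, 0.59, 0.0, 0.0]
contact_force: [0.2, -0.1, -2.1]
opening: 55.3
grasp_force: 42.9
```

Request:
move_arm:
  increments:
    - {"dx": 0, "dy": 0, "dz": 0.02, "rx": 0, "ry": 0, "rz": 0, "fingers": 1}
    - {"dx": 0, "dy": 0, "dz": 0, "rx": 0, "ry": 0, "rz": 0, "fingers": 1}

```text
time: 16.9
eef_pos: [500.4, 335.3, 73.0]
orientation: [0.808, 0.589, 0.0, 0.0]
contact_force: [-0.2, -0.2, 0.8]
opening: 55.5
grasp_force: 43.4
```

Request:
move_arm:
  increments:
    - {"dx": 0, "dy": 0, "dz": 0.01, "rx": 0, "ry": 0, "rz": 0, "fingers": 1}
    - {"dx": 0, "dy": 0, "dz": 0, "rx": 0, "ry": 0, "rz": 0, "fingers": 0}
    - {"dx": 0, "dy": 0, "dz": 0, "rx": 0, "ry": 0, "rz": 0, "fingers": 0}
    - {"dx": 0, "dy": 0, "dz": 0, "rx": 0, "ry": 0, "rz": 0, "fingers": 0}
    - {"dx": 0, "dy": 0, "dz": 0, "rx": 0, "ry": 0, "rz": 0, "fingers": 0}
    - {"dx": 0, "dy": 0, "dz": 0, "rx": 0, "ry": 0, "rz": 0, "fingers": 0}
    - {"dx": 0, "dy": 0, "dz": -0.5, "rx": 0, "ry": 0, "rz": 0, "fingers": 0}
    - {"dx": 0, "dy": 0, "dz": -1, "rx": 0, "ry": 0, "rz": 0, "fingers": 0}
    - {"dx": 0, "dy": 0, "dz": -1, "rx": 0, "ry": 0, "rz": 0, "fingers": 0}
    - {"dx": 0, "dy": 0, "dz": -0.7, "rx": 0, "ry": 0, "rz": 0, "fingers": 0}

```text
time: 18.15
eef_pos: [500.9, 335.5, 170.9]
orientation: [0.808, 0.589, 0.001, 0.0]
contact_force: [0.4, -1.0, -0.7]
opening: 85.0
grasp_force: 0.0
```

```bash
python3 go.py 604.8 -31.2 169  604.8 -31.2 79
```

```text
t 18.15 p [500.9 335.5 170.9] yaw 72.24 zax [ 0.003  0.001 -1.   ] open 85.0 F [ 0.4 -1.  -0.7] gf 0.0
to [604.8 -31.2 169. ] units [-10.58   7.03   0.06]
to [604.8 -31.2  79. ] units [-0.01 -0.01  3.  ]
```

Request:
move_arm:
  increments:
    - {"dx": -0.96, "dy": 0.64, "dz": 0, "rx": 0, "ry": 0, "rz": 0, "fingers": 0}
    - {"dx": -0.96, "dy": 0.64, "dz": 0, "rx": 0, "ry": 0, "rz": 0, "fingers": 0}
    - {"dx": -0.96, "dy": 0.64, "dz": 0, "rx": 0, "ry": 0, "rz": 0, "fingers": 0}
    - {"dx": -0.96, "dy": 0.64, "dz": 0, "rx": 0, "ry": 0, "rz": 0, "fingers": 0}
    - {"dx": -0.96, "dy": 0.64, "dz": 0, "rx": 0, "ry": 0, "rz": 0, "fingers": 0}
    - {"dx": -0.96, "dy": 0.64, "dz": 0, "rx": 0, "ry": 0, "rz": 0, "fingers": 0}
    - {"dx": -0.96, "dy": 0.64, "dz": 0, "rx": 0, "ry": 0, "rz": 0, "fingers": 0}
    - {"dx": -0.96, "dy": 0.64, "dz": 0, "rx": 0, "ry": 0, "rz": 0, "fingers": 0}
    - {"dx": -0.96, "dy": 0.64, "dz": 0, "rx": 0, "ry": 0, "rz": 0, "fingers": 0}
    - {"dx": -0.96, "dy": 0.64, "dz": 0, "rx": 0, "ry": 0, "rz": 0, "fingers": 0}
    - {"dx": -0.96, "dy": 0.64, "dz": 0, "rx": 0, "ry": 0, "rz": 0, "fingers": 0}
    - {"dx": 0, "dy": 0, "dz": 0, "rx": 0, "ry": 0, "rz": 0, "fingers": 0}

```text
time: 19.65
eef_pos: [606.0, -33.6, 169.4]
orientation: [0.809, 0.588, 0.001, 0.001]
contact_force: [-0.1, -0.3, -0.6]
opening: 85.8
grasp_force: 0.0
```

```bash
python3 go.py 604.8 -31.2 169  604.8 -31.2 79
```

```text
t 19.65 p [606.  -33.6 169.4] yaw 72.05 zax [ 0.003 -0.001 -1.   ] open 85.8 F [-0.1 -0.3 -0.6] gf 0.0
to [604.8 -31.2 169. ] units [ 0.06 -0.06  0.01]
to [604.8 -31.2  79. ] units [ 0.   -0.01  3.  ]
```

Request:
move_arm:
  increments:
    - {"dx": 0.03, "dy": -0.03, "dz": 1, "rx": 0, "ry": 0, "rz": 0, "fingers": 0}
    - {"dx": 0, "dy": 0, "dz": 1, "rx": 0, "ry": 0, "rz": 0, "fingers": 0}
    - {"dx": 0, "dy": 0, "dz": 0.6, "rx": 0, "ry": 0, "rz": 0, "fingers": 0}
    - {"dx": 0, "dy": 0, "dz": 0.4, "rx": 0, "ry": 0, "rz": 0, "fingers": 0}
    - {"dx": 0, "dy": 0, "dz": 0, "rx": 0, "ry": 0, "rz": 0, "fingers": 0}
    - {"dx": 0, "dy": 0, "dz": 0, "rx": 0, "ry": 0, "rz": 0, "fingers": 1}
    - {"dx": 0, "dy": 0, "dz": 0, "rx": 0, "ry": 0, "rz": 0, "fingers": 1}
    - {"dx": 0, "dy": 0, "dz": 0, "rx": 0, "ry": 0, "rz": 0, "fingers": 1}
    - {"dx": 0, "dy": 0, "dz": 0, "rx": 0, "ry": 0, "rz": 0, "fingers": 1}
    - {"dx": 0, "dy": 0, "dz": 0, "rx": 0, "ry": 0, "rz": 0, "fingers": 1}
    - {"dx": 0, "dy": 0, "dz": 0, "rx": 0, "ry": 0, "rz": 0, "fingers": 1}

```text
time: 21.02
eef_pos: [604.8, -29.9, 79.4]
orientation: [0.808, 0.589, 0.001, 0.001]
contact_force: [-1.2, 0.7, 6.1]
opening: 57.9
grasp_force: 44.0
```

```bash
python3 go.py 604.8 -31.2 188 605 339 188  605 339 73.5
```

```text
t 21.02 p [604.8 -29.9  79.4] yaw 72.24 zax [ 0.002 -0.    -1.   ] open 57.9 F [-1.2  0.7  6.1] gf 44.0
to [604.8 -31.2 188. ] units [-0.04  0.02 -3.62]
to [605. 339. 188.] units [11.75 -3.76 -0.  ]
to [605.  339.   73.5] units [-0.   -0.01  3.82]
```

Request:
move_arm:
  increments:
    - {"dx": 0, "dy": 0, "dz": -0.3, "rx": 0, "ry": 0, "rz": 0, "fingers": 1}
    - {"dx": 0, "dy": 0, "dz": -0.7, "rx": 0, "ry": 0, "rz": 0, "fingers": 1}
    - {"dx": 0, "dy": 0, "dz": -1, "rx": 0, "ry": 0, "rz": 0, "fingers": 1}
    - {"dx": 0, "dy": 0, "dz": -1, "rx": 0, "ry": 0, "rz": 0, "fingers": 1}
    - {"dx": 0, "dy": 0, "dz": -0.6, "rx": 0, "ry": 0, "rz": 0, "fingers": 1}
    - {"dx": 0.5, "dy": -0.15, "dz": 0, "rx": 0, "ry": 0, "rz": 0, "fingers": 1}
    - {"dx": 1, "dy": -0.32, "dz": 0, "rx": 0, "ry": 0, "rz": 0, "fingers": 1}
    - {"dx": 1, "dy": -0.32, "dz": 0, "rx": 0, "ry": 0, "rz": 0, "fingers": 1}
    - {"dx": 1, "dy": -0.32, "dz": 0, "rx": 0, "ry": 0, "rz": 0, "fingers": 1}
    - {"dx": 1, "dy": -0.32, "dz": 0, "rx": 0, "ry": 0, "rz": 0, "fingers": 1}
    - {"dx": 1, "dy": -0.32, "dz": 0, "rx": 0, "ry": 0, "rz": 0, "fingers": 1}
    - {"dx": 1, "dy": -0.32, "dz": 0, "rx": 0, "ry": 0, "rz": 0, "fingers": 1}

```text
time: 22.52
eef_pos: [602.9, 176.8, 184.4]
orientation: [0.808, 0.59, -0.001, -0.001]
contact_force: [-0.6, -0.9, -2.8]
opening: 58.0
grasp_force: 43.6
```

Request:
move_arm:
  increments:
    - {"dx": 1, "dy": -0.32, "dz": 0, "rx": 0, "ry": 0, "rz": 0, "fingers": 1}
    - {"dx": 1, "dy": -0.32, "dz": 0, "rx": 0, "ry": 0, "rz": 0, "fingers": 1}
    - {"dx": 1, "dy": -0.32, "dz": 0, "rx": 0, "ry": 0, "rz": 0, "fingers": 1}
    - {"dx": 1, "dy": -0.32, "dz": 0, "rx": 0, "ry": 0, "rz": 0, "fingers": 1}
    - {"dx": 0.8, "dy": -0.26, "dz": 0, "rx": 0, "ry": 0, "rz": 0, "fingers": 1}
    - {"dx": 0.4, "dy": -0.14, "dz": 0, "rx": 0, "ry": 0, "rz": 0, "fingers": 1}
    - {"dx": 0, "dy": 0, "dz": 0, "rx": 0, "ry": 0, "rz": 0, "fingers": 1}

```text
time: 23.4
eef_pos: [603.5, 339.4, 185.6]
orientation: [0.807, 0.59, -0.001, 0.0]
contact_force: [0.8, -0.7, -1.6]
opening: 57.7
grasp_force: 43.6
```

```bash
python3 go.py 605 339 73.5
```

```text
t 23.4 p [603.5 339.4 185.6] yaw 72.32 zax [-0.001 -0.001 -1.   ] open 57.7 F [ 0.8 -0.7 -1.6] gf 43.6
to [605.  339.   73.5] units [0.01 0.05 3.74]
```

Request:
move_arm:
  increments:
    - {"dx": 0, "dy": 0.03, "dz": 1, "rx": 0, "ry": 0, "rz": 0, "fingers": 1}
    - {"dx": 0, "dy": 0, "dz": 1, "rx": 0, "ry": 0, "rz": 0, "fingers": 1}
    - {"dx": 0, "dy": 0, "dz": 1, "rx": 0, "ry": 0, "rz": 0, "fingers": 1}
    - {"dx": 0, "dy": 0, "dz": 0.4, "rx": 0, "ry": 0, "rz": 0, "fingers": 1}
    - {"dx": 0, "dy": 0, "dz": 0.2, "rx": 0, "ry": 0, "rz": 0, "fingers": 1}
    - {"dx": 0, "dy": 0, "dz": 0.1, "rx": 0, "ry": 0, "rz": 0, "fingers": 1}
    - {"dx": 0, "dy": 0, "dz": 0.04, "rx": 0, "ry": 0, "rz": 0, "fingers": 1}
    - {"dx": 0, "dy": 0, "dz": 0.02, "rx": 0, "ry": 0, "rz": 0, "fingers": 1}
    - {"dx": 0, "dy": 0, "dz": 0, "rx": 0, "ry": 0, "rz": 0, "fingers": 1}

```text
time: 24.52
eef_pos: [605.1, 338.6, 73.9]
orientation: [0.808, 0.59, 0.0, 0.0]
contact_force: [0.0, -0.1, -2.2]
opening: 57.8
grasp_force: 43.6
```

Request:
move_arm:
  increments:
    - {"dx": 0, "dy": 0, "dz": 0.02, "rx": 0, "ry": 0, "rz": 0, "fingers": 1}
    - {"dx": 0, "dy": 0, "dz": 0, "rx": 0, "ry": 0, "rz": 0, "fingers": 1}

```text
time: 24.78
eef_pos: [605.1, 338.7, 73.5]
orientation: [0.808, 0.59, 0.0, 0.0]
contact_force: [-1.0, 0.3, 1.2]
opening: 57.7
grasp_force: 44.0
```

Request:
move_arm:
  increments:
    - {"dx": 0, "dy": 0, "dz": 0.01, "rx": 0, "ry": 0, "rz": 0, "fingers": 1}
    - {"dx": 0, "dy": 0, "dz": 0, "rx": 0, "ry": 0, "rz": 0, "fingers": 0}
    - {"dx": 0, "dy": 0, "dz": 0, "rx": 0, "ry": 0, "rz": 0, "fingers": 0}
    - {"dx": 0, "dy": 0, "dz": 0, "rx": 0, "ry": 0, "rz": 0, "fingers": 0}
    - {"dx": 0, "dy": 0, "dz": 0, "rx": 0, "ry": 0, "rz": 0, "fingers": 0}
    - {"dx": 0, "dy": 0, "dz": 0, "rx": 0, "ry": 0, "rz": 0, "fingers": 0}
    - {"dx": 0, "dy": 0, "dz": -0.5, "rx": 0, "ry": 0, "rz": 0, "fingers": 0}
    - {"dx": 0, "dy": 0, "dz": -1, "rx": 0, "ry": 0, "rz": 0, "fingers": 0}
    - {"dx": 0, "dy": 0, "dz": -1, "rx": 0, "ry": 0, "rz": 0, "fingers": 0}
    - {"dx": 0, "dy": 0, "dz": -0.7, "rx": 0, "ry": 0, "rz": 0, "fingers": 0}
    - {"dx": 0, "dy": 0, "dz": 0, "rx": 0, "ry": 0, "rz": 0, "fingers": 0}

```text
time: 26.15
eef_pos: [606.6, 339.1, 171.9]
orientation: [0.808, 0.589, 0.003, 0.001]
contact_force: [0.5, -0.1, -0.3]
opening: 85.3
grasp_force: 0.0
```

```bash
python3 go.py 544.7 -14.4 169  544.7 -14.4 40
```

```text
t 26.15 p [606.6 339.1 171.9] yaw 72.24 zax [ 0.006  0.002 -1.   ] open 85.3 F [ 0.5 -0.1 -0.3] gf 0.0
to [544.7 -14.4 169. ] units [-11.85   1.63   0.06]
to [544.7 -14.4  40. ] units [-0.02 -0.02  4.3 ]
```

Request:
move_arm:
  increments:
    - {"dx": -1, "dy": 0.14, "dz": 0, "rx": 0, "ry": 0, "rz": 0, "fingers": 0}
    - {"dx": -1, "dy": 0.14, "dz": 0, "rx": 0, "ry": 0, "rz": 0, "fingers": 0}
    - {"dx": -1, "dy": 0.14, "dz": 0, "rx": 0, "ry": 0, "rz": 0, "fingers": 0}
    - {"dx": -1, "dy": 0.14, "dz": 0, "rx": 0, "ry": 0, "rz": 0, "fingers": 0}
    - {"dx": -1, "dy": 0.14, "dz": 0, "rx": 0, "ry": 0, "rz": 0, "fingers": 0}
    - {"dx": -1, "dy": 0.14, "dz": 0, "rx": 0, "ry": 0, "rz": 0, "fingers": 0}
    - {"dx": -1, "dy": 0.14, "dz": 0, "rx": 0, "ry": 0, "rz": 0, "fingers": 0}
    - {"dx": -1, "dy": 0.14, "dz": 0, "rx": 0, "ry": 0, "rz": 0, "fingers": 0}
    - {"dx": -1, "dy": 0.14, "dz": 0, "rx": 0, "ry": 0, "rz": 0, "fingers": 0}
    - {"dx": -1, "dy": 0.14, "dz": 0, "rx": 0, "ry": 0, "rz": 0, "fingers": 0}
    - {"dx": -1, "dy": 0.14, "dz": 0, "rx": 0, "ry": 0, "rz": 0, "fingers": 0}
    - {"dx": -0.85, "dy": 0.09, "dz": 0, "rx": 0, "ry": 0, "rz": 0, "fingers": 0}

```text
time: 27.65
eef_pos: [542.3, -16.0, 167.9]
orientation: [0.808, 0.589, -0.0, -0.001]
contact_force: [0.5, 0.0, 0.3]
opening: 85.7
grasp_force: 0.0
```

Request:
move_arm:
  increments:
    - {"dx": 0, "dy": 0, "dz": 0, "rx": 0, "ry": 0, "rz": 0, "fingers": 0}
    - {"dx": 0, "dy": 0, "dz": 0, "rx": 0, "ry": 0, "rz": 0, "fingers": 0}
    - {"dx": 0, "dy": 0, "dz": 0, "rx": 0, "ry": 0, "rz": 0, "fingers": 0}

```text
time: 28.02
eef_pos: [543.0, -14.1, 168.3]
orientation: [0.807, 0.59, -0.0, -0.0]
contact_force: [0.6, 0.1, 0.2]
opening: 85.4
grasp_force: 0.0
```

```bash
python3 go.py 544.7 -14.4 169  544.7 -14.4 40;  python3 - <<'E'
from h import *
a=snapshot("side")[150:334,200:450]; b=snapshot("top")[150:334,80:310]
cv2.imwrite("pics/g4.png",cv2.resize(np.hstack([a,b]),None,fx=1.66,fy=1.66))
E
```

```text
t 28.02 p [543.  -14.1 168.3] yaw 72.3 zax [-0.  0. -1.] open 85.4 F [0.6 0.1 0.2] gf 0.0
to [544.7 -14.4 169. ] units [ 0.01  0.06 -0.02]
to [544.7 -14.4  40. ] units [-0.   0.   4.3]
```

View pics/g4.png

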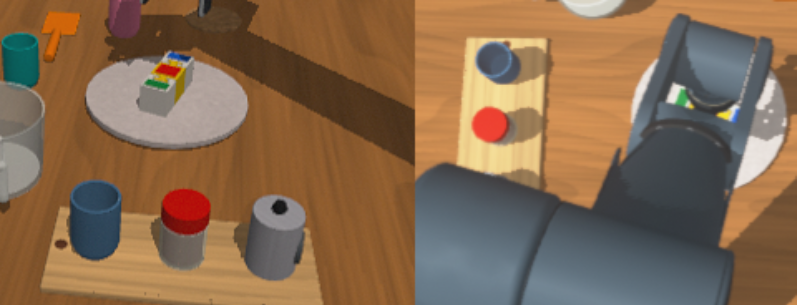

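All three stand upright on the board: cup (95,220), jar (183,228), pig (276,240). Next I descend on the yellow box.

Request:
move_arm:
  increments:
    - {"dx": 0, "dy": 0.06, "dz": 1, "rx": 0, "ry": 0, "rz": 0, "fingers": 0}
    - {"dx": 0, "dy": 0, "dz": 1, "rx": 0, "ry": 0, "rz": 0, "fingers": 0}
    - {"dx": 0, "dy": 0, "dz": 1, "rx": 0, "ry": 0, "rz": 0, "fingers": 0}
    - {"dx": 0, "dy": 0, "dz": 0.7, "rx": 0, "ry": 0, "rz": 0, "fingers": 0}
    - {"dx": 0, "dy": 0, "dz": 0.4, "rx": 0, "ry": 0, "rz": 0, "fingers": 0}
    - {"dx": 0, "dy": 0, "dz": 0.2, "rx": 0, "ry": 0, "rz": 0, "fingers": 0}
    - {"dx": 0, "dy": 0, "dz": 0, "rx": 0, "ry": 0, "rz": 0, "fingers": 0}

```text
time: 29.0
eef_pos: [545.0, -15.4, 39.6]
orientation: [0.808, 0.59, 0.0, 0.0]
contact_force: [0.7, -0.0, -0.3]
opening: 85.4
grasp_force: 0.0
```

Request:
move_arm:
  increments:
    - {"dx": 0, "dy": 0, "dz": 0, "rx": 0, "ry": 0, "rz": 0, "fingers": 1}
    - {"dx": 0, "dy": 0, "dz": 0, "rx": 0, "ry": 0, "rz": 0, "fingers": 1}
    - {"dx": 0, "dy": 0, "dz": 0, "rx": 0, "ry": 0, "rz": 0, "fingers": 1}
    - {"dx": 0, "dy": 0, "dz": 0, "rx": 0, "ry": 0, "rz": 0, "fingers": 1}
    - {"dx": 0, "dy": 0, "dz": 0, "rx": 0, "ry": 0, "rz": 0, "fingers": 1}
    - {"dx": 0, "dy": 0, "dz": 0, "rx": 0, "ry": 0, "rz": 0, "fingers": 1}
  grip_force: 25

```text
time: 29.75
eef_pos: [544.5, -15.5, 40.2]
orientation: [0.808, 0.59, -0.0, -0.0]
contact_force: [-2.3, 0.3, 5.2]
opening: 43.7
grasp_force: 27.5
```

```bash
python3 go.py 472.8 -332.5 130;python3 -c "
from rig import manip;o=manip.get_obs();print(o['torque'])"
```

```text
t 29.75 p [544.5 -15.5  40.2] yaw 72.26 zax [-0. -0. -1.] open 43.7 F [-2.3  0.3  5.2] gf 27.5
to [ 472.8 -332.5  130. ] units [-10.79   0.94  -2.99]
[0.06513253 0.3626651  0.05311408]
```

Request:
move_arm:
  increments:
    - {"dx": 0, "dy": 0, "dz": -0.1, "rx": 0, "ry": 0, "rz": 0, "fingers": 1}
    - {"dx": 0, "dy": 0, "dz": -0.2, "rx": 0, "ry": 0, "rz": 0, "fingers": 1}
    - {"dx": 0, "dy": 0, "dz": -0.2, "rx": 0, "ry": 0, "rz": 0, "fingers": 1}
    - {"dx": 0, "dy": 0, "dz": 0, "rx": 0, "ry": 0, "rz": 0, "fingers": 1}

```text
time: 30.25
eef_pos: [544.5, -15.4, 54.9]
orientation: [0.808, 0.59, -0.0, -0.0]
contact_force: [-0.8, -0.5, -0.5]
opening: 43.6
grasp_force: 26.9
```

```bash
python3 go.py
```

```text
t 30.25 p [544.5 -15.4  54.9] yaw 72.25 zax [-0.  0. -1.] open 43.6 F [-0.8 -0.5 -0.5] gf 26.9
```

Request:
move_arm:
  increments:
    - {"dx": 0, "dy": 0, "dz": -0.3, "rx": 0, "ry": 0, "rz": 0, "fingers": 1}
    - {"dx": 0, "dy": 0, "dz": -0.3, "rx": 0, "ry": 0, "rz": 0, "fingers": 1}
    - {"dx": 0, "dy": 0, "dz": -0.3, "rx": 0, "ry": 0, "rz": 0, "fingers": 1}
    - {"dx": 0, "dy": 0, "dz": -0.3, "rx": 0, "ry": 0, "rz": 0, "fingers": 1}
    - {"dx": 0, "dy": 0, "dz": -0.5, "rx": 0, "ry": 0, "rz": 0, "fingers": 1}
    - {"dx": 0, "dy": 0, "dz": -0.5, "rx": 0, "ry": 0, "rz": 0, "fingers": 1}
    - {"dx": 0, "dy": 0, "dz": -0.5, "rx": 0, "ry": 0, "rz": 0, "fingers": 1}
    - {"dx": 0, "dy": 0, "dz": 0, "rx": 0, "ry": 0, "rz": 0, "fingers": 1}

```text
time: 31.25
eef_pos: [545.9, -15.8, 137.2]
orientation: [0.808, 0.589, 0.001, 0.001]
contact_force: [-0.4, -0.1, -1.3]
opening: 43.7
grasp_force: 26.8
```

```bash
python3 go.py 472.8 -332.5 130;  python3 - <<'E'
from h import *
a=snapshot("side")[120:304,200:450]; b=snapshot("top")[150:334,180:410]
cv2.imwrite("pics/g5.png",cv2.resize(np.hstack([a,b]),None,fx=1.66,fy=1.66))
E
```

```text
t 31.25 p [545.9 -15.8 137.2] yaw 72.24 zax [ 0.004 -0.001 -1.   ] open 43.7 F [-0.4 -0.1 -1.3] gf 26.8
to [ 472.8 -332.5  130. ] units [-10.8    0.9    0.24]
```

View pics/g5.png

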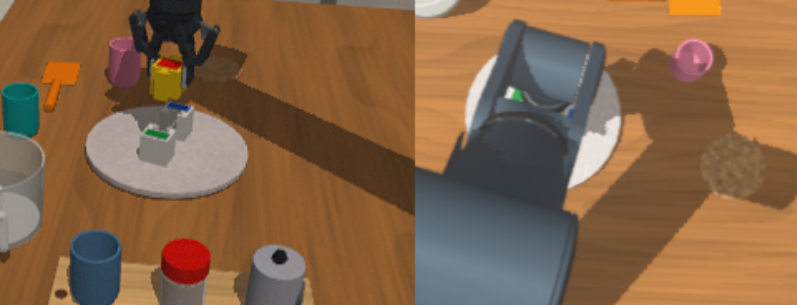

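The yellow box hangs upright and free of its neighbours at (169,78). The coaster is at (733,165) in the top crop.

Request:
move_arm:
  increments:
    - {"dx": -0.6, "dy": 0.04, "dz": 0, "rx": 0, "ry": 0, "rz": 0, "fingers": 1}
    - {"dx": -1, "dy": 0.09, "dz": 0, "rx": 0, "ry": 0, "rz": 0, "fingers": 1}
    - {"dx": -1, "dy": 0.09, "dz": 0, "rx": 0, "ry": 0, "rz": 0, "fingers": 1}
    - {"dx": -1, "dy": 0.09, "dz": 0, "rx": 0, "ry": 0, "rz": 0, "fingers": 1}
    - {"dx": -1, "dy": 0.09, "dz": 0, "rx": 0, "ry": 0, "rz": 0, "fingers": 1}
    - {"dx": -1, "dy": 0.09, "dz": 0, "rx": 0, "ry": 0, "rz": 0, "fingers": 1}
    - {"dx": -1, "dy": 0.09, "dz": 0, "rx": 0, "ry": 0, "rz": 0, "fingers": 1}
    - {"dx": -1, "dy": 0.09, "dz": 0, "rx": 0, "ry": 0, "rz": 0, "fingers": 1}
    - {"dx": -1, "dy": 0.09, "dz": 0, "rx": 0, "ry": 0, "rz": 0, "fingers": 1}
    - {"dx": -1, "dy": 0.09, "dz": 0, "rx": 0, "ry": 0, "rz": 0, "fingers": 1}
    - {"dx": -0.8, "dy": 0.08, "dz": 0, "rx": 0, "ry": 0, "rz": 0, "fingers": 1}
    - {"dx": -0.4, "dy": 0.04, "dz": 0, "rx": 0, "ry": 0, "rz": 0, "fingers": 1}

```text
time: 32.85
eef_pos: [472.8, -334.7, 135.1]
orientation: [0.808, 0.589, -0.0, -0.0]
contact_force: [1.0, -0.9, -1.8]
opening: 43.6
grasp_force: 26.8
```

Request:
move_arm:
  increments:
    - {"dx": 0, "dy": 0, "dz": 0.3, "rx": 0, "ry": 0, "rz": 0, "fingers": 1}
    - {"dx": 0, "dy": 0, "dz": 0, "rx": 0, "ry": 0, "rz": 0, "fingers": 1}
    - {"dx": 0, "dy": 0, "dz": 0, "rx": 0, "ry": 0, "rz": 0, "fingers": 1}

```text
time: 33.22
eef_pos: [473.7, -331.7, 126.2]
orientation: [0.807, 0.59, 0.0, -0.001]
contact_force: [-0.6, 0.5, -1.0]
opening: 43.6
grasp_force: 26.8
```

```bash
python3 go.py 472.8 -333.3 29.5
```

```text
t 33.23 p [ 473.7 -331.7  126.2] yaw 72.31 zax [-0.001  0.001 -1.   ] open 43.6 F [-0.6  0.5 -1. ] gf 26.8
to [ 472.8 -333.3   29.5] units [-0.06 -0.01  3.22]
```

Request:
move_arm:
  increments:
    - {"dx": -0.03, "dy": 0, "dz": 1, "rx": 0, "ry": 0, "rz": 0, "fingers": 1}
    - {"dx": 0, "dy": 0, "dz": 1, "rx": 0, "ry": 0, "rz": 0, "fingers": 1}
    - {"dx": 0, "dy": 0, "dz": 0.7, "rx": 0, "ry": 0, "rz": 0, "fingers": 1}
    - {"dx": 0, "dy": 0, "dz": 0.3, "rx": 0, "ry": 0, "rz": 0, "fingers": 1}
    - {"dx": 0, "dy": 0, "dz": 0.15, "rx": 0, "ry": 0, "rz": 0, "fingers": 1}
    - {"dx": 0, "dy": 0, "dz": 0, "rx": 0, "ry": 0, "rz": 0, "fingers": 1}
    - {"dx": 0, "dy": 0, "dz": 0, "rx": 0, "ry": 0, "rz": 0, "fingers": 1}

```text
time: 34.1
eef_pos: [473.8, -334.2, 32.8]
orientation: [0.808, 0.589, 0.0, 0.001]
contact_force: [0.3, 1.1, -2.2]
opening: 43.5
grasp_force: 26.7
```

```bash
python3 go.py 472.8 -333.3 28.2;  python3 - <<'E'
from h import *
S=snapshot("side");T=snapshot("top");a=S[110:200,270:390]; b=T[200:290,320:420]
cv2.imwrite("pics/g6.png",cv2.resize(np.hstack([a,b]),None,fx=3.6,fy=3.6,interpolation=cv2.INTER_CUBIC))
E
```

```text
t 34.1 p [ 473.8 -334.2   32.8] yaw 72.24 zax [ 0.001 -0.001 -1.   ] open 43.5 F [ 0.3  1.1 -2.2] gf 26.7
to [ 472.8 -333.3   28.2] units [ 0.02 -0.04  0.15]
```

View pics/g6.png

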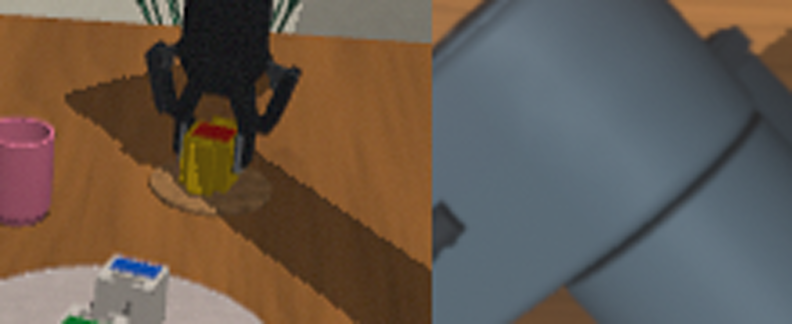

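The box is upright just above the coaster centre (side crop (211,185)); the arm hides it from the top camera. I lower it gently.

Request:
move_arm:
  increments:
    - {"dx": 0.02, "dy": -0.02, "dz": 0.05, "rx": 0, "ry": 0, "rz": 0, "fingers": 1}
    - {"dx": 0, "dy": 0, "dz": 0.05, "rx": 0, "ry": 0, "rz": 0, "fingers": 1}
    - {"dx": 0, "dy": 0, "dz": 0, "rx": 0, "ry": 0, "rz": 0, "fingers": 1}
    - {"dx": 0, "dy": 0, "dz": 0, "rx": 0, "ry": 0, "rz": 0, "fingers": 1}

```text
time: 34.7
eef_pos: [473.0, -333.0, 28.9]
orientation: [0.808, 0.589, -0.0, -0.0]
contact_force: [0.0, 0.1, -2.0]
opening: 44.2
grasp_force: 26.7
```

Request:
move_arm:
  increments:
    - {"dx": 0, "dy": 0, "dz": 0.03, "rx": 0, "ry": 0, "rz": 0, "fingers": 1}
    - {"dx": 0, "dy": 0, "dz": 0, "rx": 0, "ry": 0, "rz": 0, "fingers": 1}

```text
time: 34.95
eef_pos: [473.1, -333.2, 28.2]
orientation: [0.808, 0.589, 0.0, 0.0]
contact_force: [-0.1, 0.6, 0.1]
opening: 44.0
grasp_force: 26.8
```

Request:
move_arm:
  increments:
    - {"dx": 0, "dy": 0, "dz": 0.02, "rx": 0, "ry": 0, "rz": 0, "fingers": 1}
    - {"dx": 0, "dy": 0, "dz": 0, "rx": 0, "ry": 0, "rz": 0, "fingers": 0}
    - {"dx": 0, "dy": 0, "dz": 0, "rx": 0, "ry": 0, "rz": 0, "fingers": 0}
    - {"dx": 0, "dy": 0, "dz": 0, "rx": 0, "ry": 0, "rz": 0, "fingers": 0}
    - {"dx": 0, "dy": 0, "dz": 0, "rx": 0, "ry": 0, "rz": 0, "fingers": 0}
    - {"dx": 0, "dy": 0, "dz": 0, "rx": 0, "ry": 0, "rz": 0, "fingers": 0}
    - {"dx": 0, "dy": 0, "dz": -0.5, "rx": 0, "ry": 0, "rz": 0, "fingers": 0}
    - {"dx": 0, "dy": 0, "dz": -1, "rx": 0, "ry": 0, "rz": 0, "fingers": 0}
    - {"dx": 0, "dy": 0, "dz": -1, "rx": 0, "ry": 0, "rz": 0, "fingers": 0}
    - {"dx": 0, "dy": 0, "dz": -1, "rx": 0, "ry": 0, "rz": 0, "fingers": 0}
    - {"dx": 0, "dy": 0, "dz": -1, "rx": 0, "ry": 0, "rz": 0, "fingers": 0}
    - {"dx": 0, "dy": 0, "dz": -0.2, "rx": 0, "ry": 0, "rz": 0, "fingers": 0}

```text
time: 36.45
eef_pos: [474.0, -334.1, 171.5]
orientation: [0.808, 0.59, 0.0, 0.003]
contact_force: [0.2, 0.5, -0.4]
opening: 85.1
grasp_force: 0.0
```

```bash
python3 go.py 396.2 330.7 169
```

```text
t 36.45 p [ 474.  -334.1  171.5] yaw 72.24 zax [ 0.004 -0.004 -1.   ] open 85.1 F [ 0.2  0.5 -0.4] gf 0.0
to [396.2 330.7 169. ] units [ 2.031e+01 -9.230e+00 -2.000e-02]
```

Request:
move_arm:
  increments:
    - {"dx": 1, "dy": -0.455, "dz": 0, "rx": 0, "ry": 0, "rz": 0, "fingers": 0}
    - {"dx": 1, "dy": -0.455, "dz": 0, "rx": 0, "ry": 0, "rz": 0, "fingers": 0}
    - {"dx": 1, "dy": -0.455, "dz": 0, "rx": 0, "ry": 0, "rz": 0, "fingers": 0}
    - {"dx": 1, "dy": -0.455, "dz": 0, "rx": 0, "ry": 0, "rz": 0, "fingers": 0}
    - {"dx": 1, "dy": -0.455, "dz": 0, "rx": 0, "ry": 0, "rz": 0, "fingers": 0}
    - {"dx": 1, "dy": -0.455, "dz": 0, "rx": 0, "ry": 0, "rz": 0, "fingers": 0}
    - {"dx": 1, "dy": -0.455, "dz": 0, "rx": 0, "ry": 0, "rz": 0, "fingers": 0}
    - {"dx": 1, "dy": -0.455, "dz": 0, "rx": 0, "ry": 0, "rz": 0, "fingers": 0}
    - {"dx": 1, "dy": -0.455, "dz": 0, "rx": 0, "ry": 0, "rz": 0, "fingers": 0}
    - {"dx": 1, "dy": -0.455, "dz": 0, "rx": 0, "ry": 0, "rz": 0, "fingers": 0}
    - {"dx": 1, "dy": -0.455, "dz": 0, "rx": 0, "ry": 0, "rz": 0, "fingers": 0}
    - {"dx": 1, "dy": -0.455, "dz": 0, "rx": 0, "ry": 0, "rz": 0, "fingers": 0}

```text
time: 37.95
eef_pos: [426.1, 60.8, 168.1]
orientation: [0.808, 0.589, -0.0, -0.0]
contact_force: [0.1, 0.5, -0.7]
opening: 85.5
grasp_force: 0.0
```

Request:
move_arm:
  increments:
    - {"dx": 1, "dy": -0.455, "dz": 0, "rx": 0, "ry": 0, "rz": 0, "fingers": 0}
    - {"dx": 1, "dy": -0.455, "dz": 0, "rx": 0, "ry": 0, "rz": 0, "fingers": 0}
    - {"dx": 1, "dy": -0.455, "dz": 0, "rx": 0, "ry": 0, "rz": 0, "fingers": 0}
    - {"dx": 1, "dy": -0.455, "dz": 0, "rx": 0, "ry": 0, "rz": 0, "fingers": 0}
    - {"dx": 1, "dy": -0.455, "dz": 0, "rx": 0, "ry": 0, "rz": 0, "fingers": 0}
    - {"dx": 1, "dy": -0.455, "dz": 0, "rx": 0, "ry": 0, "rz": 0, "fingers": 0}
    - {"dx": 1, "dy": -0.455, "dz": 0, "rx": 0, "ry": 0, "rz": 0, "fingers": 0}
    - {"dx": 1, "dy": -0.455, "dz": 0, "rx": 0, "ry": 0, "rz": 0, "fingers": 0}
    - {"dx": 0.31, "dy": -0.13, "dz": 0, "rx": 0, "ry": 0, "rz": 0, "fingers": 0}
    - {"dx": 0, "dy": 0, "dz": 0, "rx": 0, "ry": 0, "rz": 0, "fingers": 0}
    - {"dx": 0, "dy": 0, "dz": 0, "rx": 0, "ry": 0, "rz": 0, "fingers": 0}
    - {"dx": 0, "dy": 0, "dz": 0, "rx": 0, "ry": 0, "rz": 0, "fingers": 0}

```text
time: 39.45
eef_pos: [395.2, 330.7, 168.5]
orientation: [0.808, 0.589, -0.0, 0.0]
contact_force: [-0.0, -0.6, 0.4]
opening: 85.4
grasp_force: 0.0
```

```bash
python3 go.py 396.2 330.7 73; python3 - <<'E'
from h import *
S=snapshot("side");T=snapshot("top");a=S[110:200,270:390]; b=T[200:290,320:420]
cv2.imwrite("pics/g7.png",cv2.resize(np.hstack([a,b]),None,fx=3.6,fy=3.6,interpolation=cv2.INTER_CUBIC))
E
```

```text
t 39.45 p [395.2 330.7 168.5] yaw 72.16 zax [-0. -0. -1.] open 85.4 F [-0.  -0.6  0.4] gf 0.0
to [396.2 330.7  73. ] units [0.01 0.03 3.18]
```

View pics/g7.png

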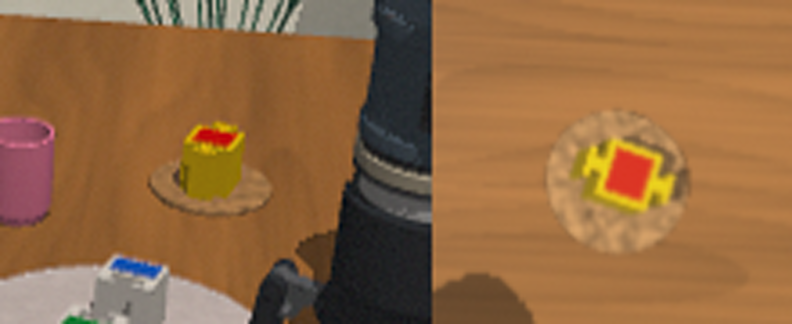

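The box stands upright on the coaster: red square at (631,174), coaster centre at (617,181), the difference being mostly parallax. I check that while picking up the pig.

Request:
move_arm:
  increments:
    - {"dx": 0, "dy": 0.03, "dz": 1, "rx": 0, "ry": 0, "rz": 0, "fingers": 0}
    - {"dx": 0, "dy": 0, "dz": 1, "rx": 0, "ry": 0, "rz": 0, "fingers": 0}
    - {"dx": 0, "dy": 0, "dz": 0.7, "rx": 0, "ry": 0, "rz": 0, "fingers": 0}
    - {"dx": 0, "dy": 0, "dz": 0.46, "rx": 0, "ry": 0, "rz": 0, "fingers": 0}
    - {"dx": 0, "dy": 0, "dz": 0, "rx": 0, "ry": 0, "rz": 0, "fingers": 0}
    - {"dx": 0, "dy": 0, "dz": 0, "rx": 0, "ry": 0, "rz": 0, "fingers": 0}
    - {"dx": 0, "dy": 0, "dz": 0, "rx": 0, "ry": 0, "rz": 0, "fingers": 1}
    - {"dx": 0, "dy": 0, "dz": 0, "rx": 0, "ry": 0, "rz": 0, "fingers": 1}
    - {"dx": 0, "dy": 0, "dz": 0, "rx": 0, "ry": 0, "rz": 0, "fingers": 1}
    - {"dx": 0, "dy": 0, "dz": 0, "rx": 0, "ry": 0, "rz": 0, "fingers": 1}
    - {"dx": 0, "dy": 0, "dz": 0, "rx": 0, "ry": 0, "rz": 0, "fingers": 1}
    - {"dx": 0, "dy": 0, "dz": 0, "rx": 0, "ry": 0, "rz": 0, "fingers": 1}
  grip_force: 40

```text
time: 41.05
eef_pos: [396.3, 331.7, 74.7]
orientation: [0.808, 0.589, 0.001, 0.0]
contact_force: [-1.9, -0.6, 6.2]
opening: 58.4
grasp_force: 42.6
```

```bash
python3 go.py 396.2 330.7 183 473.1 -30.4 183; python3 -c "
from h import *
print(plane('top',375.3-.3,248.3,52),plane('top',371.4-.3,250.2,6)); print(plane('side',270+214/3.6,110+136/3.6,52),plane('side',270+211/3.6,110+186/3.6,6))"
```

```text
t 41.05 p [396.3 331.7  74.7] yaw 72.24 zax [ 0.001  0.001 -1.   ] open 58.4 F [-1.9 -0.6  6.2] gf 42.6
to [396.2 330.7 183. ] units [-0.03  0.01 -3.61]
to [473.1 -30.4 183. ] units [-1.068e+01  6.110e+00 -1.000e-02]
[ 476.42093851 -332.83733804   52.        ] [ 474.84602216 -333.73221013    6.        ]
[ 471.58158418 -334.62313327   52.        ] [ 469.81444775 -327.28622283    6.        ]
```

Request:
move_arm:
  increments:
    - {"dx": 0, "dy": 0, "dz": -0.3, "rx": 0, "ry": 0, "rz": 0, "fingers": 1}
    - {"dx": 0, "dy": 0, "dz": -0.7, "rx": 0, "ry": 0, "rz": 0, "fingers": 1}
    - {"dx": 0, "dy": 0, "dz": -1, "rx": 0, "ry": 0, "rz": 0, "fingers": 1}
    - {"dx": 0, "dy": 0, "dz": -1, "rx": 0, "ry": 0, "rz": 0, "fingers": 1}
    - {"dx": 0, "dy": 0, "dz": -0.6, "rx": 0, "ry": 0, "rz": 0, "fingers": 1}
    - {"dx": -0.5, "dy": 0.29, "dz": 0, "rx": 0, "ry": 0, "rz": 0, "fingers": 1}
    - {"dx": -1, "dy": 0.575, "dz": 0, "rx": 0, "ry": 0, "rz": 0, "fingers": 1}
    - {"dx": -1, "dy": 0.575, "dz": 0, "rx": 0, "ry": 0, "rz": 0, "fingers": 1}
    - {"dx": -1, "dy": 0.575, "dz": 0, "rx": 0, "ry": 0, "rz": 0, "fingers": 1}
    - {"dx": -1, "dy": 0.575, "dz": 0, "rx": 0, "ry": 0, "rz": 0, "fingers": 1}
    - {"dx": -1, "dy": 0.575, "dz": 0, "rx": 0, "ry": 0, "rz": 0, "fingers": 1}
    - {"dx": -1, "dy": 0.575, "dz": 0, "rx": 0, "ry": 0, "rz": 0, "fingers": 1}

```text
time: 42.55
eef_pos: [442.2, 109.3, 180.7]
orientation: [0.808, 0.589, -0.001, -0.001]
contact_force: [0.2, 0.4, -1.7]
opening: 58.5
grasp_force: 44.0
```

Request:
move_arm:
  increments:
    - {"dx": -1, "dy": 0.575, "dz": 0, "rx": 0, "ry": 0, "rz": 0, "fingers": 1}
    - {"dx": -1, "dy": 0.575, "dz": 0, "rx": 0, "ry": 0, "rz": 0, "fingers": 1}
    - {"dx": -1, "dy": 0.575, "dz": 0, "rx": 0, "ry": 0, "rz": 0, "fingers": 1}
    - {"dx": -0.7, "dy": 0.4, "dz": 0, "rx": 0, "ry": 0, "rz": 0, "fingers": 1}
    - {"dx": -0.47, "dy": 0.26, "dz": 0, "rx": 0, "ry": 0, "rz": 0, "fingers": 1}
    - {"dx": 0, "dy": 0, "dz": 0, "rx": 0, "ry": 0, "rz": 0, "fingers": 1}
    - {"dx": 0, "dy": 0, "dz": 0, "rx": 0, "ry": 0, "rz": 0, "fingers": 1}
    - {"dx": 0, "dy": 0, "dz": 0, "rx": 0, "ry": 0, "rz": 0, "fingers": 1}

```text
time: 43.55
eef_pos: [472.8, -28.6, 181.6]
orientation: [0.807, 0.59, -0.0, -0.0]
contact_force: [-1.0, -0.5, -3.2]
opening: 58.1
grasp_force: 44.0
```

```bash
python3 go.py 473.4 -29.5 80.7
```

```text
t 43.55 p [472.8 -28.6 181.6] yaw 72.31 zax [-0.001  0.    -1.   ] open 58.1 F [-1.  -0.5 -3.2] gf 44.0
to [473.4 -29.5  80.7] units [-0.02  0.03  3.36]
```

Request:
move_arm:
  increments:
    - {"dx": 0, "dy": 0.02, "dz": 1, "rx": 0, "ry": 0, "rz": 0, "fingers": 1}
    - {"dx": 0, "dy": 0, "dz": 1, "rx": 0, "ry": 0, "rz": 0, "fingers": 1}
    - {"dx": 0, "dy": 0, "dz": 0.7, "rx": 0, "ry": 0, "rz": 0, "fingers": 1}
    - {"dx": 0, "dy": 0, "dz": 0.4, "rx": 0, "ry": 0, "rz": 0, "fingers": 1}
    - {"dx": 0, "dy": 0, "dz": 0.15, "rx": 0, "ry": 0, "rz": 0, "fingers": 1}
    - {"dx": 0, "dy": 0, "dz": 0.05, "rx": 0, "ry": 0, "rz": 0, "fingers": 1}
    - {"dx": 0, "dy": 0, "dz": 0, "rx": 0, "ry": 0, "rz": 0, "fingers": 1}
    - {"dx": 0, "dy": 0, "dz": 0, "rx": 0, "ry": 0, "rz": 0, "fingers": 1}

```text
time: 44.55
eef_pos: [474.3, -29.8, 83.3]
orientation: [0.808, 0.589, 0.0, 0.001]
contact_force: [0.8, 0.0, -2.8]
opening: 58.1
grasp_force: 44.0
```

```bash
python3 go.py 473.4 -29.5 80.7
```

```text
t 44.55 p [474.3 -29.8  83.3] yaw 72.24 zax [ 0.001 -0.    -1.   ] open 58.1 F [ 0.8  0.  -2.8] gf 44.0
to [473.4 -29.5  80.7] units [ 0.   -0.03  0.09]
```

Request:
move_arm:
  increments:
    - {"dx": 0, "dy": -0.02, "dz": 0.05, "rx": 0, "ry": 0, "rz": 0, "fingers": 1}
    - {"dx": 0, "dy": 0, "dz": 0.02, "rx": 0, "ry": 0, "rz": 0, "fingers": 1}
    - {"dx": 0, "dy": 0, "dz": 0, "rx": 0, "ry": 0, "rz": 0, "fingers": 1}

```text
time: 44.92
eef_pos: [473.3, -29.5, 80.8]
orientation: [0.808, 0.589, -0.0, -0.0]
contact_force: [-0.6, 0.4, 1.0]
opening: 58.2
grasp_force: 44.3
```

Request:
move_arm:
  increments:
    - {"dx": 0, "dy": 0, "dz": 0.02, "rx": 0, "ry": 0, "rz": 0, "fingers": 1}
    - {"dx": 0, "dy": 0, "dz": 0, "rx": 0, "ry": 0, "rz": 0, "fingers": 1}

```text
time: 45.18
eef_pos: [473.2, -29.5, 80.7]
orientation: [0.808, 0.589, 0.0, 0.0]
contact_force: [-2.2, -0.3, 6.9]
opening: 58.6
grasp_force: 44.9
```

Contact; release and go on to the jar.

Request:
move_arm:
  increments:
    - {"dx": 0, "dy": 0, "dz": 0, "rx": 0, "ry": 0, "rz": 0, "fingers": 0}
    - {"dx": 0, "dy": 0, "dz": 0, "rx": 0, "ry": 0, "rz": 0, "fingers": 0}
    - {"dx": 0, "dy": 0, "dz": 0, "rx": 0, "ry": 0, "rz": 0, "fingers": 0}
    - {"dx": 0, "dy": 0, "dz": 0, "rx": 0, "ry": 0, "rz": 0, "fingers": 0}
    - {"dx": 0, "dy": 0, "dz": 0, "rx": 0, "ry": 0, "rz": 0, "fingers": 0}
    - {"dx": 0, "dy": 0, "dz": -0.5, "rx": 0, "ry": 0, "rz": 0, "fingers": 0}
    - {"dx": 0, "dy": 0, "dz": -1, "rx": 0, "ry": 0, "rz": 0, "fingers": 0}
    - {"dx": 0, "dy": 0, "dz": -1, "rx": 0, "ry": 0, "rz": 0, "fingers": 0}
    - {"dx": 0, "dy": 0, "dz": -0.5, "rx": 0, "ry": 0, "rz": 0, "fingers": 0}
    - {"dx": 0, "dy": 0, "dz": 0, "rx": 0, "ry": 0, "rz": 0, "fingers": 0}

```text
time: 46.42
eef_pos: [474.1, -29.7, 171.0]
orientation: [0.808, 0.59, 0.001, 0.001]
contact_force: [0.8, 0.1, -0.5]
opening: 85.1
grasp_force: 0.0
```

```bash
python3 go.py 500.4 335.3 170
```

```text
t 46.42 p [474.1 -29.7 171. ] yaw 72.25 zax [ 0.003 -0.001 -1.   ] open 85.1 F [ 0.8  0.1 -0.5] gf 0.0
to [500.4 335.3 170. ] units [11.85 -2.87  0.03]
```

Request:
move_arm:
  increments:
    - {"dx": 1, "dy": -0.24, "dz": 0, "rx": 0, "ry": 0, "rz": 0, "fingers": 0}
    - {"dx": 1, "dy": -0.24, "dz": 0, "rx": 0, "ry": 0, "rz": 0, "fingers": 0}
    - {"dx": 1, "dy": -0.24, "dz": 0, "rx": 0, "ry": 0, "rz": 0, "fingers": 0}
    - {"dx": 1, "dy": -0.24, "dz": 0, "rx": 0, "ry": 0, "rz": 0, "fingers": 0}
    - {"dx": 1, "dy": -0.24, "dz": 0, "rx": 0, "ry": 0, "rz": 0, "fingers": 0}
    - {"dx": 1, "dy": -0.24, "dz": 0, "rx": 0, "ry": 0, "rz": 0, "fingers": 0}
    - {"dx": 1, "dy": -0.24, "dz": 0, "rx": 0, "ry": 0, "rz": 0, "fingers": 0}
    - {"dx": 1, "dy": -0.24, "dz": 0, "rx": 0, "ry": 0, "rz": 0, "fingers": 0}
    - {"dx": 1, "dy": -0.24, "dz": 0, "rx": 0, "ry": 0, "rz": 0, "fingers": 0}
    - {"dx": 1, "dy": -0.24, "dz": 0, "rx": 0, "ry": 0, "rz": 0, "fingers": 0}
    - {"dx": 1, "dy": -0.24, "dz": 0, "rx": 0, "ry": 0, "rz": 0, "fingers": 0}
    - {"dx": 0.85, "dy": -0.24, "dz": 0, "rx": 0, "ry": 0, "rz": 0, "fingers": 0}

```text
time: 47.92
eef_pos: [498.9, 336.3, 168.4]
orientation: [0.808, 0.59, -0.001, -0.0]
contact_force: [1.5, -1.2, 0.1]
opening: 85.2
grasp_force: 0.0
```

Request:
move_arm:
  increments:
    - {"dx": 0, "dy": 0, "dz": 0, "rx": 0, "ry": 0, "rz": 0, "fingers": 0}
    - {"dx": 0, "dy": 0, "dz": 0, "rx": 0, "ry": 0, "rz": 0, "fingers": 0}
    - {"dx": 0, "dy": 0, "dz": 0, "rx": 0, "ry": 0, "rz": 0, "fingers": 0}

```text
time: 48.3
eef_pos: [499.3, 334.2, 169.6]
orientation: [0.808, 0.589, -0.001, -0.0]
contact_force: [0.1, 0.2, 0.3]
opening: 85.5
grasp_force: 0.0
```

```bash
python3 go.py 500.4 335.3 73
```

```text
t 48.3 p [499.3 334.2 169.6] yaw 72.18 zax [-0.001 -0.001 -1.   ] open 85.5 F [0.1 0.2 0.3] gf 0.0
to [500.4 335.3  73. ] units [0.05 0.03 3.22]
```

Request:
move_arm:
  increments:
    - {"dx": 0.03, "dy": 0.02, "dz": 1, "rx": 0, "ry": 0, "rz": 0, "fingers": 0}
    - {"dx": 0, "dy": 0, "dz": 1, "rx": 0, "ry": 0, "rz": 0, "fingers": 0}
    - {"dx": 0, "dy": 0, "dz": 0.7, "rx": 0, "ry": 0, "rz": 0, "fingers": 0}
    - {"dx": 0, "dy": 0, "dz": 0.5, "rx": 0, "ry": 0, "rz": 0, "fingers": 0}
    - {"dx": 0, "dy": 0, "dz": 0, "rx": 0, "ry": 0, "rz": 0, "fingers": 0}
    - {"dx": 0, "dy": 0, "dz": 0, "rx": 0, "ry": 0, "rz": 0, "fingers": 0}
    - {"dx": 0, "dy": 0, "dz": 0, "rx": 0, "ry": 0, "rz": 0, "fingers": 1}
    - {"dx": 0, "dy": 0, "dz": 0, "rx": 0, "ry": 0, "rz": 0, "fingers": 1}
    - {"dx": 0, "dy": 0, "dz": 0, "rx": 0, "ry": 0, "rz": 0, "fingers": 1}
    - {"dx": 0, "dy": 0, "dz": 0, "rx": 0, "ry": 0, "rz": 0, "fingers": 1}
    - {"dx": 0, "dy": 0, "dz": 0, "rx": 0, "ry": 0, "rz": 0, "fingers": 1}
    - {"dx": 0, "dy": 0, "dz": 0, "rx": 0, "ry": 0, "rz": 0, "fingers": 1}

```text
time: 49.8
eef_pos: [501.1, 336.4, 75.1]
orientation: [0.808, 0.59, 0.001, 0.0]
contact_force: [0.6, -0.6, 5.1]
opening: 54.7
grasp_force: 43.1
```

```bash
python3 go.py 500.4 335.3 182 495.6 41.4 182
```

```text
t 49.8 p [501.1 336.4  75.1] yaw 72.24 zax [ 0.002  0.001 -1.   ] open 54.7 F [ 0.6 -0.6  5.1] gf 43.1
to [500.4 335.3 182. ] units [-0.04 -0.   -3.56]
to [495.6  41.4 182. ] units [-9.38  2.84 -0.01]
```

Request:
move_arm:
  increments:
    - {"dx": 0, "dy": 0, "dz": -0.3, "rx": 0, "ry": 0, "rz": 0, "fingers": 1}
    - {"dx": 0, "dy": 0, "dz": -0.7, "rx": 0, "ry": 0, "rz": 0, "fingers": 1}
    - {"dx": 0, "dy": 0, "dz": -1, "rx": 0, "ry": 0, "rz": 0, "fingers": 1}
    - {"dx": 0, "dy": 0, "dz": -1, "rx": 0, "ry": 0, "rz": 0, "fingers": 1}
    - {"dx": 0, "dy": 0, "dz": -0.6, "rx": 0, "ry": 0, "rz": 0, "fingers": 1}
    - {"dx": -0.5, "dy": 0.15, "dz": 0, "rx": 0, "ry": 0, "rz": 0, "fingers": 1}
    - {"dx": -1, "dy": 0.305, "dz": 0, "rx": 0, "ry": 0, "rz": 0, "fingers": 1}
    - {"dx": -1, "dy": 0.305, "dz": 0, "rx": 0, "ry": 0, "rz": 0, "fingers": 1}
    - {"dx": -1, "dy": 0.305, "dz": 0, "rx": 0, "ry": 0, "rz": 0, "fingers": 1}
    - {"dx": -1, "dy": 0.305, "dz": 0, "rx": 0, "ry": 0, "rz": 0, "fingers": 1}
    - {"dx": -1, "dy": 0.305, "dz": 0, "rx": 0, "ry": 0, "rz": 0, "fingers": 1}
    - {"dx": -1, "dy": 0.305, "dz": 0, "rx": 0, "ry": 0, "rz": 0, "fingers": 1}

```text
time: 51.3
eef_pos: [495.8, 130.3, 180.8]
orientation: [0.808, 0.589, -0.001, -0.001]
contact_force: [1.6, 0.3, -2.3]
opening: 54.9
grasp_force: 43.0
```

Request:
move_arm:
  increments:
    - {"dx": -1, "dy": 0.305, "dz": 0, "rx": 0, "ry": 0, "rz": 0, "fingers": 1}
    - {"dx": -1, "dy": 0.305, "dz": 0, "rx": 0, "ry": 0, "rz": 0, "fingers": 1}
    - {"dx": -0.6, "dy": 0.18, "dz": 0, "rx": 0, "ry": 0, "rz": 0, "fingers": 1}
    - {"dx": -0.28, "dy": 0.08, "dz": 0, "rx": 0, "ry": 0, "rz": 0, "fingers": 1}
    - {"dx": 0, "dy": 0, "dz": 0, "rx": 0, "ry": 0, "rz": 0, "fingers": 1}
    - {"dx": 0, "dy": 0, "dz": 0, "rx": 0, "ry": 0, "rz": 0, "fingers": 1}
    - {"dx": 0, "dy": 0, "dz": 0, "rx": 0, "ry": 0, "rz": 0, "fingers": 1}

```text
time: 52.18
eef_pos: [495.8, 42.7, 181.9]
orientation: [0.807, 0.59, -0.0, -0.0]
contact_force: [0.4, 0.4, -2.9]
opening: 55.1
grasp_force: 43.0
```

```bash
python3 go.py 496 42.5 81
```

```text
t 52.17 p [495.8  42.7 181.9] yaw 72.3 zax [-0.  0. -1.] open 55.1 F [ 0.4  0.4 -2.9] gf 43.0
to [496.   42.5  81. ] units [-0.    0.01  3.36]
```

Request:
move_arm:
  increments:
    - {"dx": 0.02, "dy": -0.01, "dz": 1, "rx": 0, "ry": 0, "rz": 0, "fingers": 1}
    - {"dx": 0, "dy": 0, "dz": 1, "rx": 0, "ry": 0, "rz": 0, "fingers": 1}
    - {"dx": 0, "dy": 0, "dz": 0.7, "rx": 0, "ry": 0, "rz": 0, "fingers": 1}
    - {"dx": 0, "dy": 0, "dz": 0.4, "rx": 0, "ry": 0, "rz": 0, "fingers": 1}
    - {"dx": 0, "dy": 0, "dz": 0.15, "rx": 0, "ry": 0, "rz": 0, "fingers": 1}
    - {"dx": 0, "dy": 0, "dz": 0.07, "rx": 0, "ry": 0, "rz": 0, "fingers": 1}
    - {"dx": 0, "dy": 0, "dz": 0, "rx": 0, "ry": 0, "rz": 0, "fingers": 1}
    - {"dx": 0, "dy": 0, "dz": 0, "rx": 0, "ry": 0, "rz": 0, "fingers": 1}

```text
time: 53.18
eef_pos: [496.3, 42.6, 83.0]
orientation: [0.808, 0.589, 0.0, 0.0]
contact_force: [-0.2, 0.6, -2.0]
opening: 55.0
grasp_force: 43.0
```

```bash
python3 go.py 496 42.5 81
```

```text
t 53.17 p [496.3  42.6  83. ] yaw 72.24 zax [ 0.001 -0.    -1.   ] open 55.0 F [-0.2  0.6 -2. ] gf 43.0
to [496.   42.5  81. ] units [-0.01 -0.01  0.07]
```

Request:
move_arm:
  increments:
    - {"dx": 0, "dy": 0, "dz": 0.04, "rx": 0, "ry": 0, "rz": 0, "fingers": 1}
    - {"dx": 0, "dy": 0, "dz": 0.02, "rx": 0, "ry": 0, "rz": 0, "fingers": 1}
    - {"dx": 0, "dy": 0, "dz": 0, "rx": 0, "ry": 0, "rz": 0, "fingers": 1}

```text
time: 53.55
eef_pos: [496.0, 42.5, 81.1]
orientation: [0.808, 0.589, 0.0, 0.0]
contact_force: [-0.7, -0.2, 5.5]
opening: 55.0
grasp_force: 43.7
```

Request:
move_arm:
  increments:
    - {"dx": 0, "dy": 0, "dz": 0.02, "rx": 0, "ry": 0, "rz": 0, "fingers": 1}
    - {"dx": 0, "dy": 0, "dz": 0, "rx": 0, "ry": 0, "rz": 0, "fingers": 1}

```text
time: 53.8
eef_pos: [496.0, 42.5, 81.1]
orientation: [0.808, 0.59, 0.0, 0.0]
contact_force: [-2.4, -1.0, 9.8]
opening: 55.0
grasp_force: 44.4
```

Request:
move_arm:
  increments:
    - {"dx": 0, "dy": 0, "dz": 0, "rx": 0, "ry": 0, "rz": 0, "fingers": 0}
    - {"dx": 0, "dy": 0, "dz": 0, "rx": 0, "ry": 0, "rz": 0, "fingers": 0}
    - {"dx": 0, "dy": 0, "dz": 0, "rx": 0, "ry": 0, "rz": 0, "fingers": 0}
    - {"dx": 0, "dy": 0, "dz": 0, "rx": 0, "ry": 0, "rz": 0, "fingers": 0}
    - {"dx": 0, "dy": 0, "dz": 0, "rx": 0, "ry": 0, "rz": 0, "fingers": 0}
    - {"dx": 0, "dy": 0, "dz": -0.5, "rx": 0, "ry": 0, "rz": 0, "fingers": 0}
    - {"dx": 0, "dy": 0, "dz": -1, "rx": 0, "ry": 0, "rz": 0, "fingers": 0}
    - {"dx": 0, "dy": 0, "dz": -1, "rx": 0, "ry": 0, "rz": 0, "fingers": 0}
    - {"dx": 0, "dy": 0, "dz": -0.5, "rx": 0, "ry": 0, "rz": 0, "fingers": 0}
    - {"dx": 0, "dy": 0, "dz": 0, "rx": 0, "ry": 0, "rz": 0, "fingers": 0}

```text
time: 55.05
eef_pos: [496.8, 42.6, 172.0]
orientation: [0.808, 0.59, 0.002, 0.001]
contact_force: [0.6, -0.6, -0.8]
opening: 85.5
grasp_force: 0.0
```

```bash
python3 go.py 605.1 338.7 170
```

```text
t 55.05 p [496.8  42.6 172. ] yaw 72.25 zax [ 0.004 -0.001 -1.   ] open 85.5 F [ 0.6 -0.6 -0.8] gf 0.0
to [605.1 338.7 170. ] units [10.5   0.43  0.08]
```

Request:
move_arm:
  increments:
    - {"dx": 1, "dy": 0.04, "dz": 0, "rx": 0, "ry": 0, "rz": 0, "fingers": 0}
    - {"dx": 1, "dy": 0.04, "dz": 0, "rx": 0, "ry": 0, "rz": 0, "fingers": 0}
    - {"dx": 1, "dy": 0.04, "dz": 0, "rx": 0, "ry": 0, "rz": 0, "fingers": 0}
    - {"dx": 1, "dy": 0.04, "dz": 0, "rx": 0, "ry": 0, "rz": 0, "fingers": 0}
    - {"dx": 1, "dy": 0.04, "dz": 0, "rx": 0, "ry": 0, "rz": 0, "fingers": 0}
    - {"dx": 1, "dy": 0.04, "dz": 0, "rx": 0, "ry": 0, "rz": 0, "fingers": 0}
    - {"dx": 1, "dy": 0.04, "dz": 0, "rx": 0, "ry": 0, "rz": 0, "fingers": 0}
    - {"dx": 1, "dy": 0.04, "dz": 0, "rx": 0, "ry": 0, "rz": 0, "fingers": 0}
    - {"dx": 1, "dy": 0.04, "dz": 0, "rx": 0, "ry": 0, "rz": 0, "fingers": 0}
    - {"dx": 1, "dy": 0.05, "dz": 0, "rx": 0, "ry": 0, "rz": 0, "fingers": 0}
    - {"dx": 0.5, "dy": 0.05, "dz": 0, "rx": 0, "ry": 0, "rz": 0, "fingers": 0}
    - {"dx": 0, "dy": 0, "dz": 0, "rx": 0, "ry": 0, "rz": 0, "fingers": 0}

```text
time: 56.55
eef_pos: [604.8, 338.7, 169.2]
orientation: [0.807, 0.59, -0.001, -0.0]
contact_force: [-0.0, -0.0, -0.5]
opening: 85.2
grasp_force: 0.0
```

Request:
move_arm:
  increments:
    - {"dx": 0, "dy": 0, "dz": 0, "rx": 0, "ry": 0, "rz": 0, "fingers": 0}
    - {"dx": 0, "dy": 0, "dz": 0, "rx": 0, "ry": 0, "rz": 0, "fingers": 0}

```text
time: 56.8
eef_pos: [604.8, 337.3, 170.0]
orientation: [0.808, 0.589, -0.0, -0.0]
contact_force: [0.8, 0.0, 0.4]
opening: 85.6
grasp_force: 0.0
```

```bash
python3 go.py 605.1 338.7 73.5
```

```text
t 56.8 p [604.8 337.3 170. ] yaw 72.18 zax [-0.001 -0.    -1.   ] open 85.6 F [0.8 0.  0.4] gf 0.0
to [605.1 338.7  73.5] units [ 0.05 -0.    3.22]
```

Request:
move_arm:
  increments:
    - {"dx": 0.02, "dy": -0.01, "dz": 1, "rx": 0, "ry": 0, "rz": 0, "fingers": 0}
    - {"dx": 0, "dy": 0, "dz": 1, "rx": 0, "ry": 0, "rz": 0, "fingers": 0}
    - {"dx": 0, "dy": 0, "dz": 0.7, "rx": 0, "ry": 0, "rz": 0, "fingers": 0}
    - {"dx": 0, "dy": 0, "dz": 0.5, "rx": 0, "ry": 0, "rz": 0, "fingers": 0}
    - {"dx": 0, "dy": 0, "dz": 0, "rx": 0, "ry": 0, "rz": 0, "fingers": 0}
    - {"dx": 0, "dy": 0, "dz": 0, "rx": 0, "ry": 0, "rz": 0, "fingers": 0}
    - {"dx": 0, "dy": 0, "dz": 0, "rx": 0, "ry": 0, "rz": 0, "fingers": 1}
    - {"dx": 0, "dy": 0, "dz": 0, "rx": 0, "ry": 0, "rz": 0, "fingers": 1}
    - {"dx": 0, "dy": 0, "dz": 0, "rx": 0, "ry": 0, "rz": 0, "fingers": 1}
    - {"dx": 0, "dy": 0, "dz": 0, "rx": 0, "ry": 0, "rz": 0, "fingers": 1}
    - {"dx": 0, "dy": 0, "dz": 0, "rx": 0, "ry": 0, "rz": 0, "fingers": 1}
    - {"dx": 0, "dy": 0, "dz": 0, "rx": 0, "ry": 0, "rz": 0, "fingers": 1}

```text
time: 58.3
eef_pos: [605.5, 339.6, 75.4]
orientation: [0.808, 0.59, 0.001, 0.0]
contact_force: [-0.6, 0.5, 6.3]
opening: 57.7
grasp_force: 44.5
```

```bash
python3 go.py 605.1 338.7 182 604.8 -29.9 182
```

```text
t 58.3 p [605.5 339.6  75.4] yaw 72.25 zax [ 0.002  0.001 -1.   ] open 57.7 F [-0.6  0.5  6.3] gf 44.5
to [605.1 338.7 182. ] units [-0.03  0.   -3.55]
to [604.8 -29.9 182. ] units [-1.17e+01  3.74e+00 -1.00e-02]
```

Request:
move_arm:
  increments:
    - {"dx": 0, "dy": 0, "dz": -0.3, "rx": 0, "ry": 0, "rz": 0, "fingers": 1}
    - {"dx": 0, "dy": 0, "dz": -0.7, "rx": 0, "ry": 0, "rz": 0, "fingers": 1}
    - {"dx": 0, "dy": 0, "dz": -1, "rx": 0, "ry": 0, "rz": 0, "fingers": 1}
    - {"dx": 0, "dy": 0, "dz": -1, "rx": 0, "ry": 0, "rz": 0, "fingers": 1}
    - {"dx": 0, "dy": 0, "dz": -0.6, "rx": 0, "ry": 0, "rz": 0, "fingers": 1}
    - {"dx": -0.5, "dy": 0.16, "dz": 0, "rx": 0, "ry": 0, "rz": 0, "fingers": 1}
    - {"dx": -1, "dy": 0.32, "dz": 0, "rx": 0, "ry": 0, "rz": 0, "fingers": 1}
    - {"dx": -1, "dy": 0.32, "dz": 0, "rx": 0, "ry": 0, "rz": 0, "fingers": 1}
    - {"dx": -1, "dy": 0.32, "dz": 0, "rx": 0, "ry": 0, "rz": 0, "fingers": 1}
    - {"dx": -1, "dy": 0.32, "dz": 0, "rx": 0, "ry": 0, "rz": 0, "fingers": 1}
    - {"dx": -1, "dy": 0.32, "dz": 0, "rx": 0, "ry": 0, "rz": 0, "fingers": 1}
    - {"dx": -1, "dy": 0.32, "dz": 0, "rx": 0, "ry": 0, "rz": 0, "fingers": 1}

```text
time: 59.8
eef_pos: [603.4, 132.1, 180.4]
orientation: [0.808, 0.589, -0.002, -0.001]
contact_force: [0.6, -1.1, -3.0]
opening: 57.9
grasp_force: 44.1
```

Request:
move_arm:
  increments:
    - {"dx": -1, "dy": 0.32, "dz": 0, "rx": 0, "ry": 0, "rz": 0, "fingers": 1}
    - {"dx": -1, "dy": 0.32, "dz": 0, "rx": 0, "ry": 0, "rz": 0, "fingers": 1}
    - {"dx": -1, "dy": 0.32, "dz": 0, "rx": 0, "ry": 0, "rz": 0, "fingers": 1}
    - {"dx": -1, "dy": 0.32, "dz": 0, "rx": 0, "ry": 0, "rz": 0, "fingers": 1}
    - {"dx": -0.8, "dy": 0.26, "dz": 0, "rx": 0, "ry": 0, "rz": 0, "fingers": 1}
    - {"dx": -0.4, "dy": 0.14, "dz": 0, "rx": 0, "ry": 0, "rz": 0, "fingers": 1}
    - {"dx": 0, "dy": 0, "dz": 0, "rx": 0, "ry": 0, "rz": 0, "fingers": 1}
    - {"dx": 0, "dy": 0, "dz": 0, "rx": 0, "ry": 0, "rz": 0, "fingers": 1}
    - {"dx": 0, "dy": 0, "dz": 0, "rx": 0, "ry": 0, "rz": 0, "fingers": 1}

```text
time: 60.92
eef_pos: [605.1, -28.5, 181.9]
orientation: [0.807, 0.59, -0.0, -0.0]
contact_force: [0.1, -0.4, -2.4]
opening: 57.7
grasp_force: 44.1
```

```bash
python3 go.py 605.1 -28.9 81.5
```

```text
t 60.92 p [605.1 -28.5 181.9] yaw 72.31 zax [-0.  0. -1.] open 57.7 F [ 0.1 -0.4 -2.4] gf 44.1
to [605.1 -28.9  81.5] units [-0.01  0.    3.35]
```

Request:
move_arm:
  increments:
    - {"dx": 0.02, "dy": -0.01, "dz": 1, "rx": 0, "ry": 0, "rz": 0, "fingers": 1}
    - {"dx": 0, "dy": 0, "dz": 1, "rx": 0, "ry": 0, "rz": 0, "fingers": 1}
    - {"dx": 0, "dy": 0, "dz": 0.7, "rx": 0, "ry": 0, "rz": 0, "fingers": 1}
    - {"dx": 0, "dy": 0, "dz": 0.4, "rx": 0, "ry": 0, "rz": 0, "fingers": 1}
    - {"dx": 0, "dy": 0, "dz": 0.15, "rx": 0, "ry": 0, "rz": 0, "fingers": 1}
    - {"dx": 0, "dy": 0, "dz": 0.06, "rx": 0, "ry": 0, "rz": 0, "fingers": 1}
    - {"dx": 0, "dy": 0, "dz": 0, "rx": 0, "ry": 0, "rz": 0, "fingers": 1}
    - {"dx": 0, "dy": 0, "dz": 0, "rx": 0, "ry": 0, "rz": 0, "fingers": 1}

```text
time: 61.92
eef_pos: [605.7, -29.0, 83.4]
orientation: [0.808, 0.589, 0.0, 0.001]
contact_force: [0.8, 0.3, -3.1]
opening: 58.3
grasp_force: 44.1
```

```bash
python3 go.py 605.1 -28.9 81.5
```

```text
t 61.92 p [605.7 -29.   83.4] yaw 72.24 zax [ 0.001 -0.    -1.   ] open 58.3 F [ 0.8  0.3 -3.1] gf 44.1
to [605.1 -28.9  81.5] units [-0.   -0.02  0.06]
```

Request:
move_arm:
  increments:
    - {"dx": 0, "dy": -0.01, "dz": 0.04, "rx": 0, "ry": 0, "rz": 0, "fingers": 1}
    - {"dx": 0, "dy": 0, "dz": 0.01, "rx": 0, "ry": 0, "rz": 0, "fingers": 1}
    - {"dx": 0, "dy": 0, "dz": 0, "rx": 0, "ry": 0, "rz": 0, "fingers": 1}

```text
time: 62.3
eef_pos: [604.9, -28.9, 81.4]
orientation: [0.808, 0.589, 0.0, 0.0]
contact_force: [-0.5, 0.1, -0.8]
opening: 57.7
grasp_force: 44.3
```

Request:
move_arm:
  increments:
    - {"dx": 0, "dy": 0, "dz": 0.02, "rx": 0, "ry": 0, "rz": 0, "fingers": 1}
    - {"dx": 0, "dy": 0, "dz": 0, "rx": 0, "ry": 0, "rz": 0, "fingers": 1}

```text
time: 62.55
eef_pos: [604.9, -28.9, 81.4]
orientation: [0.808, 0.589, 0.0, 0.0]
contact_force: [-2.3, 0.2, 5.2]
opening: 57.7
grasp_force: 44.8
```

Release, rise well clear, and shift away (-y direction) to allow a look.

Request:
move_arm:
  increments:
    - {"dx": 0, "dy": 0, "dz": 0, "rx": 0, "ry": 0, "rz": 0, "fingers": 0}
    - {"dx": 0, "dy": 0, "dz": 0, "rx": 0, "ry": 0, "rz": 0, "fingers": 0}
    - {"dx": 0, "dy": 0, "dz": 0, "rx": 0, "ry": 0, "rz": 0, "fingers": 0}
    - {"dx": 0, "dy": 0, "dz": 0, "rx": 0, "ry": 0, "rz": 0, "fingers": 0}
    - {"dx": 0, "dy": 0, "dz": 0, "rx": 0, "ry": 0, "rz": 0, "fingers": 0}
    - {"dx": 0, "dy": 0, "dz": -0.5, "rx": 0, "ry": 0, "rz": 0, "fingers": 0}
    - {"dx": 0, "dy": 0, "dz": -1, "rx": 0, "ry": 0, "rz": 0, "fingers": 0}
    - {"dx": 0, "dy": 0, "dz": -1, "rx": 0, "ry": 0, "rz": 0, "fingers": 0}
    - {"dx": 0, "dy": 0, "dz": -1, "rx": 0, "ry": 0, "rz": 0, "fingers": 0}
    - {"dx": 0, "dy": 0, "dz": -1, "rx": 0, "ry": 0, "rz": 0, "fingers": 0}

```text
time: 63.8
eef_pos: [605.0, -28.8, 217.8]
orientation: [0.808, 0.589, 0.0, 0.0]
contact_force: [0.3, -1.0, -1.0]
opening: 85.5
grasp_force: 0.0
```

Request:
move_arm:
  increments:
    - {"dx": 1, "dy": -0.5, "dz": 0, "rx": 0, "ry": 0, "rz": 0, "fingers": 0}
    - {"dx": 1, "dy": -0.5, "dz": 0, "rx": 0, "ry": 0, "rz": 0, "fingers": 0}
    - {"dx": 1, "dy": -0.5, "dz": 0, "rx": 0, "ry": 0, "rz": 0, "fingers": 0}
    - {"dx": 1, "dy": -0.5, "dz": 0, "rx": 0, "ry": 0, "rz": 0, "fingers": 0}
    - {"dx": 1, "dy": -0.5, "dz": 0, "rx": 0, "ry": 0, "rz": 0, "fingers": 0}
    - {"dx": 1, "dy": -0.5, "dz": 0, "rx": 0, "ry": 0, "rz": 0, "fingers": 0}
    - {"dx": 1, "dy": -0.5, "dz": 0, "rx": 0, "ry": 0, "rz": 0, "fingers": 0}
    - {"dx": 1, "dy": -0.5, "dz": 0, "rx": 0, "ry": 0, "rz": 0, "fingers": 0}
    - {"dx": 1, "dy": -0.5, "dz": 0, "rx": 0, "ry": 0, "rz": 0, "fingers": 0}
    - {"dx": 1, "dy": -0.5, "dz": 0, "rx": 0, "ry": 0, "rz": 0, "fingers": 0}
    - {"dx": 1, "dy": -0.5, "dz": 0, "rx": 0, "ry": 0, "rz": 0, "fingers": 0}
    - {"dx": 0, "dy": 0, "dz": 0, "rx": 0, "ry": 0, "rz": 0, "fingers": 0}

```text
time: 65.3
eef_pos: [547.8, 338.0, 216.7]
orientation: [0.807, 0.591, 0.001, 0.0]
contact_force: [0.8, -0.3, 0.2]
opening: 85.3
grasp_force: 0.0
```

```bash
python3 - <<'E'
from h import *
S=snapshot("side");T=snapshot("top");T0=cv2.imread("pics/top0.png")
a=S[100:250,210:350]; b=T[165:275,205:315]; c=T0[165:275,205:315]
r=lambda x,f:cv2.resize(x,None,fx=f,fy=f,interpolation=cv2.INTER_CUBIC)
A=cv2.resize(a,(280,300));B=r(b,300/110)[:300,:260];C=r(c,300/110)[:300,:260]
cv2.imwrite("pics/end.png",np.hstack([A,B,C]))
E
```

```text
(no output)
```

View pics/end.png

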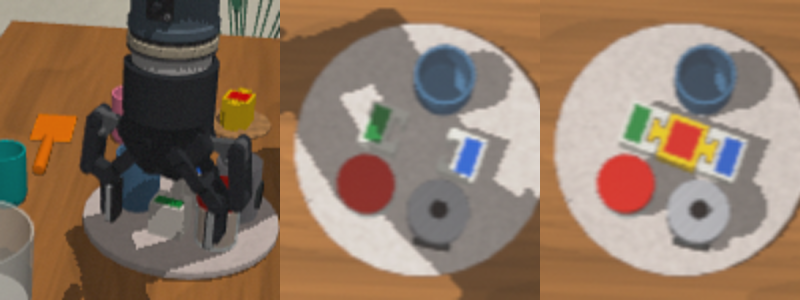

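The end picture, compared with the start, shows the pig (438,209 vs 699-260=439), the jar (365,184 vs 366) and the cup (444,79 vs 445) back where they stood. All are upright, and the yellow box is on the coaster.

```bash
python3 -c "
from rig import manip;print(manip.sign_off())"
```

```text
the job is handed in; nothing more can be done
None
```

The job is done and handed in: the yellow box stands in the middle of the cork coaster, and the salt pig, jar and cup are back where they stood on the lazy susan, all upright, after about 65 s.

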